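Sound-check the lid seal of a bulb box

ROBOT

A 7-joint arm with a two-finger parallel gripper is mounted at the origin on the work surface. World frame = base frame: x ahead of the robot, y to its left, z up, the work surface at z = 0. Lengths are in m, angles in rad, forces in N, time in s.
With the tool pointing down it reaches from about 0.4 to 0.85 m from the base axis. Payload 10.4 kg.
Tool frame: the origin (TCP) lies at the very end of the fingers, on their centre line; the grasp point (between the pads) lies 19 mm behind it; y points along the fingers, x is the direction in which the jaws open and shut, and the axes are right-handed (so a half turn about y gives the same grasp; the last joint's range is limited). The gripper opens to 87 mm and grips with 3 to 60 N. Pads are 19 mm wide; open, the fingers measure 117 mm over their backs; the gripper's body (75 mm by 190 mm) begins 51 mm behind the grasp point.
Start: joints at [1.266, 0.332, -0.065, 1.46, 0.022, 1.35, -0.088], TCP at [0.174, -0.6, 0.223] pointing down, gripper open.
Joint ranges: [-2.6, 2.6], [-0.5, 2.12], [-1.47, 1.34], [0.16, 2.42], [-1.27, 4.41], [0.06, 2.06], [-2.6, 2.6]. Speed limits (rad/s): [2.22, 2.22, 2.79, 2.79, 3.14, 3.14, 3.14].

INTERFACE

Orientations are given as a unit quaternion [x, y, z, w].
In Python, from bench import readout, vision, r gives the robot as it stands.
- The arm moves only by the tool arm_command, never from a script. Its argument "targets" is a list that holds one entry, the list of rows, each a list of 6 numbers: the shift along the tool's x, y, z in m, then the turn, a rotation vector about the tool's x, y, z in degrees. A call has 1 to 12 rows; each row shifts and turns the commanded pose from where the row before left it, along the tool's axes as they then stand; what a row does not reach is not made up. A row lasts 1/12 s, in which the tool goes at most 41.7 mm and 7.16 degrees, less where a joint would pass 70% of its speed; a pose out of reach is approached as far as the arm can. A call is refused whole if a number of a shift passes 0.0417 or a number of a turn 7.16, either way. A call with a gripper value outside its range is refused whole. "hand" is the opening, from 0 (shut) to 1 (fully open), set as the call begins (left out, the last holds). The fingers move at their own pace and stop on an object; "grip_force" is the grip in N (left out, the last holds). Time passes only in rows, so rows that do not move let the fingers close. It gives the time, the measured TCP pose, the force and the opening at its end, in the units of the state.
- readout.read_state(): the state, without advancing time (a new reading comes with each control period).
- vision.camera(name): name is "scene" or "top"; returns a dict with "pixels" (400x640x3 uint8, blue, green, red), "fovy" (degrees; the focal length in pixels is half the picture's height over the tangent of half this angle, whatever the lens; pixels are square), "cx", "cy" (the principal point, pixels), "R" (3x3) and "t" (3): a world point X has camera coordinates R X + t. Camera axes: x right, y down, z forward; pixel columns grow to the right and rows downward; lengths in m; the calibration is good to about 2 mm. A picture is of the moment at which its call begins. There is no depth.
- r.close_job(): hands the job in, once; it reports no verdict.
The state is a dict: "time": time; "joint_positions": joint angles; "joint_vel": joint speeds; "joint_torque": joint torques, N m; "ee_pos": TCP position; "eef_rot": TCP orientation; "ft_force": force on the tool from outside, world axes, zero at the start; "torque": the same for the moment, N m; "width": finger opening in m.
Only numpy, scipy, OpenCV 4.12 (cv2) and the standard library are available. Lean on these libraries where they do the work, as an engineer would, in place of code of your own. Each camera call takes 0.05 s, during which the arm holds its last target.

TASK

Test the lid seal of the bulb box, whose sounder is already inside: swing the flip-top lid fully shut, then take the upright listening probe from its stand and run its tip slowly, 3 to 4 cm a second, along the joint where the lid meets the box's ledge - from the hinge end of the left side (left as seen from the robot), round the front, and back to the hinge end of the right side. Keep the tip just above the ledge and within about a centimetre of the joint all the way, without pressing on the box. Then set the probe back down upright in its stand without dropping it, and leave the lid shut and the other things on the shelf where they are.

Things in the scene. Friction and masses are not known exactly. Their poses are not given: they have to be found in the camera images.
- box: grey plastic bulb box, fixed. Origin: centre of its underside; z up, +x to its far (hinge) side, +y to its left seen from the robot, -x its front. Body 114 x 174 mm (x, y); at the top a flange whose upper face, the ledge, is at z = 62 mm and reaches x = +-67, y = +-97 mm. The shut lid covers x = +-55, y = +-85 mm up to z = 78 mm. Inside lie foam and a round black sounder, below the lid.
- joint_front (a point): middle of the joint's front line, box frame x = -55, z = 62 mm; axes as the box's. The joint is the line at z = 62 mm where the shut lid's upright faces meet the ledge: front x = -55, left y = +85, right y = -85 mm; both sides end at the hinge, x = +55 mm. 12 mm of ledge shows outside it all round. A dark gasket lies under the lid's edge.
- lid (a joint): angle of the white flip-top lid (rad): 0 shut, grows as it opens up and away from the robot; starts at 0.5 to 1.2. A shallow tray, 0.14 kg, 110 mm from hinge line to free edge, 170 mm wide, its flat outer face 16 mm from the hinge plane. The stiff hinge stays where it is left; pushing the outer face near the free edge takes 1 to 3 N until it stops solidly when shut.
- lid_hinge (a point): centre of the lid's hinge line, which runs along the box's y; box frame x = +55, z = 62 mm; axes as the box's. Two small steel knuckles, on the far side only.
- probe: listening probe, loose, 150 mm long, 0.13 kg. Origin: the end of its tip; z runs up towards the handle. Steel nozzle 8 mm in diameter to z = 18 mm, 12 mm from z = 30 to 55 mm; then a grey rectangular handle 36 (x) by 28 mm (y) from z = 55 to 150 mm, a dark display on its -x face. Starts upright, tip down, in the stand.
- stand: black charging stand of the probe, fixed. Origin: centre of its underside, z up. Foot 110 x 85 x 6 mm, tower 54 x 46 mm (x, y), rim at z = 85 mm. Its well, 44 x 36 mm, has its floor at z = 64 mm, on which the handle's underside rests; a 24 x 20 mm hole in it passes the nozzle. Seated, the probe's axes lie along the stand's, its tip at z = 9 mm, its top at z = 159 mm.
- lantern: bystander: red press-button lantern, upright, 88 mm in diameter, 156 mm high; origin under its centre. It and the stand may have changed sides.
- bulb1: bystander: spiral energy-saver bulb lying down, 115 mm long (x), 46 mm thick; origin below its middle, on the shelf
- bulb2: bystander: second spiral bulb, the same
- dish: bystander: white ceramic dish, 124 mm in diameter, 32 mm high; origin under its centre
- screwdriver: bystander: blue-handled screwdriver lying down, 190 mm long
- carton: bystander: upright bulb carton 52 x 52 x 125 mm; origin under its centre
There are look-alikes about, which are no part of the job. What is shaped like the box but yellow is not meant.

How it is judged:
By the outcome, as a careful person would: the job done as asked, in the order asked, and still so for the second after the job is handed in, with the robot touching nothing.
It also fails if it takes over 72 s, if anything falls off the work surface, if the arm or the gripper's body presses on something with over 40 N, if the wrist force passes 120 N, or if a joint passes its speed limit or range.

## Working session

There is one attempt and no reset: what is moved stays moved. The work goes in short steps, Python scripts to look and compute and a tool call to move; the robot and the scene stay as the last step left them, time stands still between calls to the robot, and variables do not carry over. Pictures are saved under pics/ and viewed, and the job is handed in when it is done.

Besides the shell and the picture viewer there is one more tool, called as a command line: name --argument value ..., lists and objects as JSON in quotes. arm_command: Moves the arm, as the interface text tells. Its arguments: {"type":"object","properties":{"targets":{"type":"array","items":{"type":"array","items":{"type":"array","items":{"type":"number"}}}},"hand":{"type":"number"},"grip_force":{"type":"number"}},"required":["targets"]}

```bash
ls; mkdir -p pics; python3 - <<'E'
from bench import readout, vision, r
import cv2,json
s=readout.read_state();print({k:(v if not hasattr(v,'tolist') else v.tolist()) for k,v in s.items()})
for n in("scene","top"):
    c=vision.camera(n);cv2.imwrite(f"pics/{n}0.png",c["pixels"]);print(n,c["fovy"],c["cx"],c["cy"],c["R"],c["t"])
E
```

```text
pics
{'time': 0.0, 'joint_positions': [1.2663873467456335, 0.33288558900536863, -0.0647030285861582, 1.460932485382062, 0.021624338898756323, 1.3499103665638381, -0.08850678456540179], 'joint_vel': [0.0017734374731551168, -4.042729634237459e-05, 0.00028217401810353234, -0.0008410745288362814, 0.000384561397989584, -0.0006359029344671812, -0.00023660909463283497], 'joint_torque': [9.298811107782967e-06, -62.32536792755127, 0.02462424512486905, -38.98984909057617, -0.06129190558567643, 0.03972979844547808, 0.00015820529824850382], 'ee_pos': [0.17368856032442911, -0.599977175524584, 0.22174961289935227], 'eef_rot': [-0.5649887312725542, 0.42524398886613796, -0.42439390261124654, 0.5655484938487956], 'ft_force': [0.29927763043222294, 0.38865151500204703, 0.48711098519580487], 'torque': [-0.03832297012899264, -0.02640301545891449, -0.04769127400686608], 'width': 0.08728577969351543}
scene 42.46804125154256 319.2301529102242 201.98188359633073 [[-0.88239973  0.47049457  0.00236291]
 [ 0.29002012  0.54786567 -0.78468563]
 [-0.37048488 -0.6917211  -0.61988941]] [ 0.43430863 -0.09802932  1.52323095]
top 47.6236383169488 321.7632924225631 200.02818821820645 [[-0.02236232 -0.9993888   0.02686914]
 [-0.99675573  0.02020881 -0.07790782]
 [ 0.07731721 -0.02852417 -0.99659843]] [-0.00800043  0.49928049  1.1569454 ]
```

View pics/scene0.png

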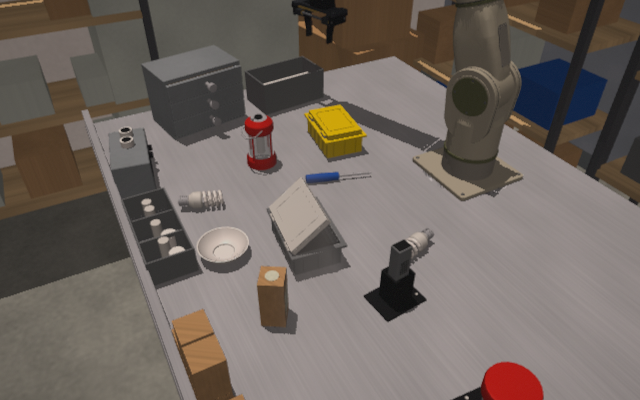

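View pics/top0.png

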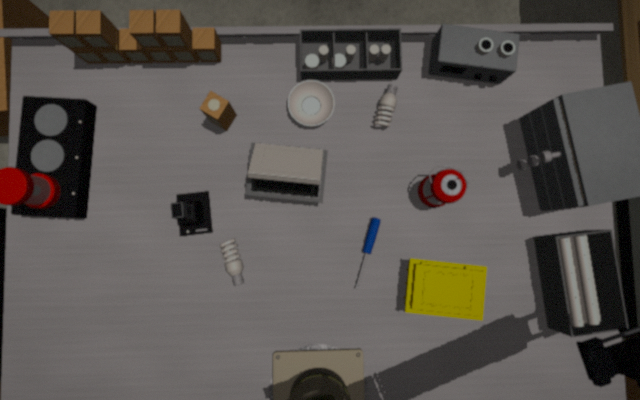

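The top view shows the grey box with its white lid at (286,172), the yellow look-alike at (446,289), the probe in its stand at (190,213), and the lantern at (441,188). The other red lantern-like item at (30,190) is on the hob. In the scene view, the box is at (305,240) and the probe at (398,275).

Next I'll take close crops to check the choice and measure.

```bash
python3 - <<'E'
import cv2,numpy as np
t=cv2.imread("pics/top0.png");s=cv2.imread("pics/scene0.png")
def crop(im,x0,y0,x1,y1,k,n):
    c=cv2.resize(im[y0:y1,x0:x1],None,fx=k,fy=k,interpolation=cv2.INTER_CUBIC)
    c=np.clip(c.astype(float)*1.5,0,255).astype('uint8')
    for x in range((x0+9)//10*10,x1,10):
        cv2.line(c,((x-x0)*k,0),((x-x0)*k,6 if x%50 else 14),(0,255,255),1)
        if x%20==0: cv2.putText(c,str(x),((x-x0)*k,24),0,.35,(0,255,255))
    for y in range((y0+9)//10*10,y1,10):
        cv2.line(c,(0,(y-y0)*k),(6,(y-y0)*k),(0,255,255),1)
        if y%20==0: cv2.putText(c,str(y),(8,(y-y0)*k+4),0,.35,(0,255,255))
    cv2.imwrite(n,c)
crop(t,160,130,340,250,4,"pics/c1.png")
crop(s,255,170,445,320,4,"pics/c2.png")
E
```

```text
(no output)
```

View pics/c1.png

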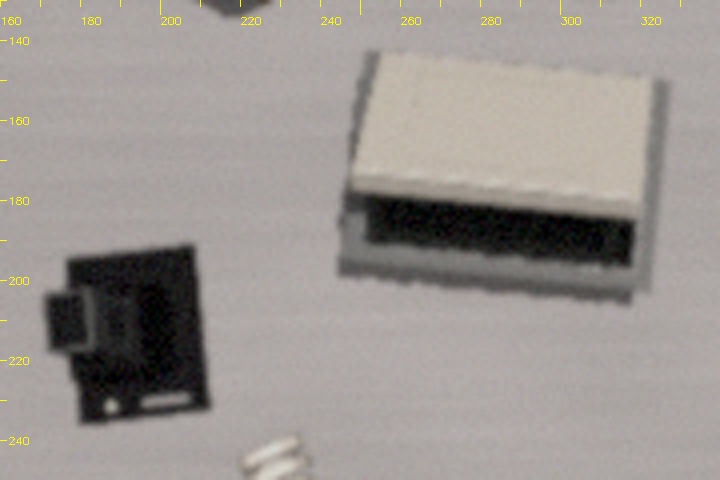

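View pics/c2.png

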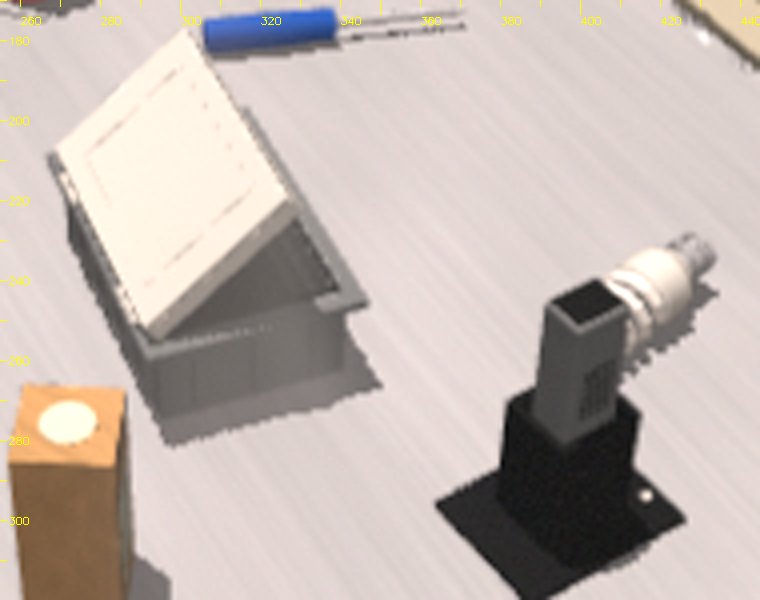

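```bash
cat > h.py <<'E'
import numpy as np,cv2
from scipy.optimize import least_squares
CAL={"scene":(42.46804125154256,319.2301529102242,201.98188359633073,np.array([[-0.88239973,0.47049457,0.00236291],[0.29002012,0.54786567,-0.78468563],[-0.37048488,-0.6917211,-0.61988941]]),np.array([0.43430863,-0.09802932,1.52323095])),
"top":(47.6236383169488,321.7632924225631,200.02818821820645,np.array([[-0.02236232,-0.9993888,0.02686914],[-0.99675573,0.02020881,-0.07790782],[0.07731721,-0.02852417,-0.99659843]]),np.array([-0.00800043,0.49928049,1.1569454]))}
def proj(n,X):
    f,cx,cy,R,t=CAL[n];F=200/np.tan(np.radians(f)/2);p=np.atleast_2d(X)@R.T+t
    return np.c_[cx+F*p[:,0]/p[:,2],cy+F*p[:,1]/p[:,2]]
def W(p,X):
    x,y,a=p;X=np.atleast_2d(X);c,s=np.cos(a),np.sin(a)
    return np.c_[x+c*X[:,0]-s*X[:,1],y+s*X[:,0]+c*X[:,1],X[:,2]]
def fit(obs,p0):
    fn=lambda p:np.concatenate([(proj(n,W(p,X))-u).ravel() for n,X,u in obs])
    r=least_squares(fn,p0,loss='soft_l1');return r.x,r.fun.reshape(-1,2)
E
python3 - <<'E'
from h import *
for n in CAL: print(n,-CAL[n][3].T@CAL[n][4])
mm=.001
box=[("scene",np.array(X)*mm,u) for X,u in [((-67,97,62),(347,245)),((67,97,62),(291,258.5)),((67,-97,62),(267.5,208.7)),((-67,-97,62),(316.5,197))]]
box+=[("top",np.array(X)*mm,u) for X,u in [((67,97,62),(251.5,142.8)),((67,-97,62),(327,150.5))]]
p,f=fit(box,[.6,.1,0]);print("box",p,f.round(1).tolist())
L=[((0),)]
bp=p
st=[("top",np.array(X)*mm,u) for X,u in [((55,42.5,6),(176.5,194.5)),((55,-42.5,6),(208.7,191.2)),((-55,-42.5,6),(212.5,232)),((-55,42.5,6),(180,236))]]
st+=[("scene",np.array(X)*mm,u) for X,u in [((55,42.5,6),(364,296.5) if 0 else (387,320)),((-55,42.5,6),(426,299.5)),((55,-42.5,6),(364,296.5))]]
p,f=fit(st,[.5,.3,0]);print("stand",p,f.round(1).tolist())
pr=[("top",np.array(X)*mm,u) for X,u in [((18,14,159),(170.5,203)),((18,-14,159),(182.5,201.7)),((-18,14,159),(171.7,218.2)),((-18,-14,159),(184,216.7))]]
pr+=[("scene",np.array(X)*mm,u) for X,u in [((18,-14,159),(391.3,243.7)),((18,14,159),(400.7,252)),((-18,14,159),(413,247.5)),((-18,-14,159),(404,239.5))]]
p2,f=fit(pr,[.5,.3,0]);print("probe",p2,f.round(1).tolist())
# lid angle
def lidpt(th,y,o):
    # d along lid from hinge toward free edge (110), o outer offset
    return np.array([.055-.110*np.cos(th)+o*np.sin(th),y,.062+.110*np.sin(th)+o*np.cos(th)])
from scipy.optimize import minimize_scalar
ob=[("scene",-.085,(301,177.5)),("scene",.085,(328,221))]
g=lambda th:sum(((proj(n,W(bp,lidpt(th,y,.016)))-u)**2).sum() for n,y,u in ob)
r=minimize_scalar(g,bounds=(.4,1.3),method='bounded');print("lid",r.x,r.fun)
c2=lambda im,n,P,cl:[cv2.line(im,tuple(map(int,a*4)),tuple(map(int,b*4)),cl,1) for a,b in zip(P,np.roll(P,-1,0))]
def rect(hx,hy,z):return np.array([(hx,hy,z),(hx,-hy,z),(-hx,-hy,z),(-hx,hy,z)])*mm
out={}
for n,(x0,y0,x1,y1) in {"top":(160,130,340,250),"scene":(255,170,445,320)}.items():
    im=cv2.imread(f"pics/{n}0.png")[y0:y1,x0:x1];im=cv2.resize(im,None,fx=4,fy=4,interpolation=cv2.INTER_CUBIC);im=cv2.convertScaleAbs(im,alpha=1.5)
    for P,cl in [(W(bp,rect(67,97,62)),(0,0,255)),(W(bp,rect(57,87,0)),(0,200,0)),(W(bp,np.array([lidpt(r.x,.085,.016),lidpt(r.x,-.085,.016),[.055+.016*np.sin(r.x),-.085,.062+.016*np.cos(r.x)],[.055+.016*np.sin(r.x),.085,.062+.016*np.cos(r.x)]])),(255,0,0)),(W(p,rect(55,42.5,6)),(0,0,255)),(W(p,rect(27,23,85)),(0,255,0)),(W(p,rect(18,14,159)),(255,0,255))]:
        c2(im,n,proj(n,P)-[x0,y0]+.5,cl)
    cv2.imwrite(f"pics/o_{n}.png",im)
E
```

```text
scene [0.97599833 0.90301804 0.8662863 ]
top [0.40802999 0.0149155  1.19212279]
box [ 0.56714868  0.06980284 -0.12765336] [[0.2, -0.2], [0.4, 1.0], [-0.7, -0.9], [0.8, -0.8], [-0.5, -0.9], [0.6, -0.2]]
stand [0.47256488 0.31380647 0.08794873] [[-0.7, -0.5], [-0.2, -0.7], [-0.1, 0.4], [-0.5, 0.0], [0.2, 0.1], [0.6, -1.4], [-1.2, -2.3]]
probe [0.47209426 0.3139458  0.08656368] [[-0.5, -0.2], [-0.1, -0.2], [-0.4, 0.4], [-0.2, 0.6], [-0.8, 0.5], [-1.2, 0.4], [0.3, -1.9], [0.2, -1.8]]
lid 0.6444798808617964 3.51985555675806
```

View pics/o_top.png

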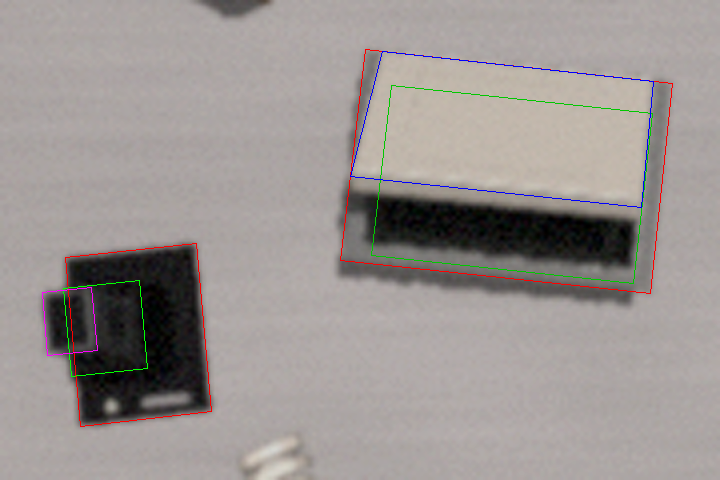

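View pics/o_scene.png

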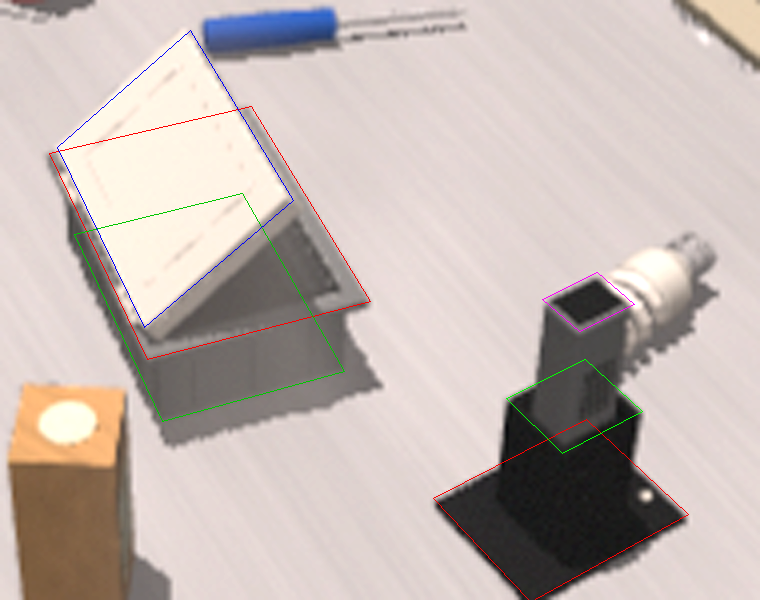

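```bash
cat >> h.py <<'E'
from scipy.spatial.transform import Rotation as Ro
BOX=np.array([.56715,.0698,-.1277]);ST=np.array([.4723,.3139,.0873])
def st():
    from bench import readout
    s=readout.read_state();p=np.array(s["ee_pos"]);R=Ro.from_quat(s["eef_rot"]).as_matrix()
    print("t %.2f"%s["time"],"p",p.round(4),"yaw x %.2f deg"%np.degrees(np.arctan2(R[1,0],R[0,0])),"ydir",R[:,1].round(4),"F",np.round(s["ft_force"],2),"w %.4f"%s["width"],"q",np.round(s["joint_positions"],2))
    return p,R
def goto(pt,yaw,frm=None):
    """delta in current tool axes to tool at pt, pointing down, tool x at world yaw(rad)"""
    p,R=frm or st();x=np.array([np.cos(yaw),np.sin(yaw),0]);y=np.array([0,0,-1.]);G=np.c_[x,y,np.cross(x,y)]
    print("turn deg (tool)",np.degrees(Ro.from_matrix(R.T@G).as_rotvec()).round(2),"shift now-axes mm",(R.T@(pt-p)*1000).round(1),"goal-axes mm",(G.T@(pt-p)*1000).round(1))
E
python3 - <<'E'
from h import *
p,R=st();print(R.round(3))
for b in(-.0,): 
  c=W(BOX,[-.018,0,.20])[0];print(c)
  for k in(0,90,180,-90): print(k);goto(c,BOX[2]+np.radians(k),(p,R))
print(W(BOX,[[.055,.091,0],[.055,-.091,0]]))
E
```

```text
t 0.10 p [ 0.1737 -0.6     0.2218] yaw x -73.85 deg ydir [-4.0e-04  1.2e-03 -1.0e+00] F [ 0.57 -0.53 -0.44] w 0.0871 q [ 1.27  0.33 -0.06  1.46  0.02  1.35 -0.09]
[[ 0.278 -0.     0.961]
 [-0.961  0.001  0.278]
 [-0.001 -1.    -0.   ]]
[0.54929657 0.07209236 0.2       ]
0
turn deg (tool) [-4.000e-02 -6.654e+01 -7.000e-02] shift now-axes mm [-541.1   22.5  547.7] goal-axes mm [286.9  21.8 714.5]
90
turn deg (tool) [-1.0000e-01 -1.5654e+02 -3.0000e-02] shift now-axes mm [-541.1   22.5  547.7] goal-axes mm [ 714.5   21.8 -286.9]
180
turn deg (tool) [ 7.0000e-02  1.1346e+02 -4.0000e-02] shift now-axes mm [-541.1   22.5  547.7] goal-axes mm [-286.9   21.8 -714.5]
-90
turn deg (tool) [ 2.000e-02  2.346e+01 -7.000e-02] shift now-axes mm [-541.1   22.5  547.7] goal-axes mm [-714.5   21.8  286.9]
[[ 0.6332913   0.1530546   0.        ]
 [ 0.61011302 -0.02746345  0.        ]]
```

arm_command --targets '[[[-0.008, -0.009, 0.038, 0, -3.8, 0], [-0.008, -0.009, 0.038, 0, -3.8, 0], [-0.008, -0.009, 0.038, 0, -3.8, 0], [-0.008, -0.009, 0.038, 0, -3.8, 0], [-0.008, -0.009, 0.038, 0, -3.8, 0], [-0.008, -0.009, 0.038, 0, -3.8, 0], [-0.004, -0.005, 0.038, 0, -3.8, 0], [0, 0, 0.038, 0, -3.8, 0], [0, 0, 0.038, 0, -3.8, 0], [0, 0, 0.038, 0, -3.8, 0]]]' --hand 0 --grip_force 25

```text
time: 0.93
ee_pos: [0.4638, -0.3482, 0.2813]
eef_rot: [-0.673, 0.217, -0.217, 0.673]
ft_force: [0.1, -1.3, -0.1]
width: 0.0285
```

```bash
python3 - <<'E'
from h import *
goto(W(BOX,[-.018,0,.165])[0],BOX[2])
E
```

```text
t 0.93 p [ 0.4638 -0.3482  0.2813] yaw x -35.67 deg ydir [-2.e-04  1.e-04 -1.e+00] F [ 0.12 -1.35 -0.13] w 0.0285 q [ 0.87  0.23 -0.37  1.48  0.08  1.45 -0.12]
turn deg (tool) [-0.000e+00 -2.836e+01 -1.000e-02] shift now-axes mm [-175.6  116.3  391.3] goal-axes mm [ 31.3 116.3 427.8]
```

arm_command --targets '[[[0, 0, 0.038, 0, -3.55, 0], [0, 0, 0.038, 0, -3.55, 0], [0, 0, 0.038, 0, -3.55, 0], [0, 0, 0.038, 0, -3.55, 0], [0, 0.005, 0.038, 0, -3.55, 0], [0, 0.01, 0.038, 0, -3.55, 0], [0, 0.015, 0.038, 0, -3.55, 0], [-0.02, 0.02, 0.038, 0, -3.51, 0], [-0.02, 0.02, 0.038, 0, 0, 0], [-0.02, 0.02, 0.035, 0, 0, 0], [0, 0.02, 0.03, 0, 0, 0], [0, 0, 0, 0, 0, 0]]]'

```text
time: 1.93
ee_pos: [0.5382, 0.0318, 0.1746]
eef_rot: [-0.705, 0.045, -0.042, 0.706]
ft_force: [-0.7, 0.6, 0.4]
width: 0.0002
```

```bash
python3 - <<'E'
from h import *
goto(W(BOX,[-.014,0,.16])[0],BOX[2])
E
```

```text
t 1.93 p [0.5382 0.0318 0.1746] yaw x -7.03 deg ydir [-0.0044  0.002  -1.    ] F [-0.69  0.6   0.35] w 0.0002 q [ 0.44  0.24 -0.66  1.72  0.16  1.23 -0.38]
turn deg (tool) [-0.08  0.29 -0.26] shift now-axes mm [10.1 14.6 41.3] goal-axes mm [ 9.9 14.6 41.4]
```

arm_command --targets '[[[0.008, 0.005, 0.014, 0, 0.3, -0.2], [0.008, 0.005, 0.014, 0, 0, 0], [0.008, 0.005, 0.014, 0, 0, 0], [0, 0.006, 0, 0, 0, 0], [0, 0.006, 0, 0, 0, 0], [0, 0.006, 0, 0, 0, 0], [0, 0.004, 0, 0, 0, 0], [-0.003, 0.004, 0, 0, 0, 0], [-0.003, 0.004, 0, 0, 0, 0], [-0.003, 0.004, 0, 0, 0, 0], [-0.003, 0.004, 0, 0, 0, 0], [-0.002, 0.004, 0, 0, 0, 0]]]'

```text
time: 2.93
ee_pos: [0.5563, 0.0653, 0.1208]
eef_rot: [0.706, -0.047, 0.049, -0.705]
ft_force: [0.3, 0.9, 3.0]
width: 0.0004
```

```bash
python3 - <<'E'
from h import *
goto(W(BOX,[-.03,0,.078])[0],BOX[2])
from bench import vision
cv2.imwrite("pics/s1.png",vision.camera("scene")["pixels"])
E
```

```text
t 2.93 p [0.5563 0.0653 0.1208] yaw x -7.80 deg ydir [ 3.9e-03 -8.0e-04 -1.0e+00] F [0.34 0.87 2.96] w 0.0004 q [ 0.36  0.34 -0.66  1.74  0.23  1.14 -0.51]
turn deg (tool) [ 0.01 -0.48  0.23] shift now-axes mm [-20.1  42.7   5.7] goal-axes mm [-19.9  42.8   5.9]
```

View pics/s1.png

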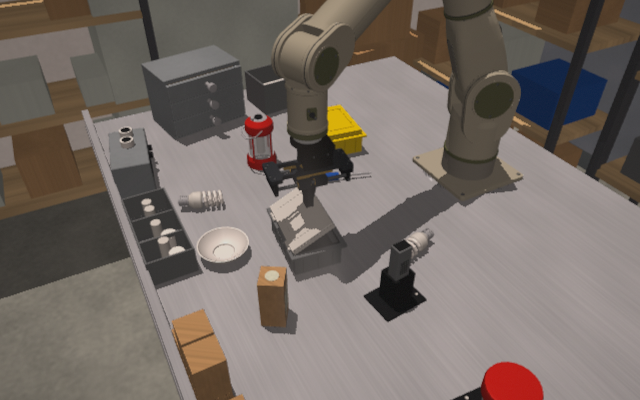

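The scene view shows the closed fingers at (307,195) on the lid, which is moving down at about 3 N.

arm_command --targets '[[[-0.003, 0.004, 0, 0, 0, 0], [-0.003, 0.004, 0, 0, 0, 0], [-0.003, 0.004, 0, 0, 0, 0], [-0.002, 0.004, 0, 0, 0, 0], [-0.002, 0.004, 0, 0, 0, 0], [-0.002, 0.004, 0, 0, 0, 0], [-0.001, 0.004, 0, 0, 0, 0], [-0.001, 0.004, 0, 0, 0, 0], [0, 0.002, 0, 0, 0, 0], [0, 0.002, 0, 0, 0, 0], [0, 0, 0, 0, 0, 0]]]'

```text
time: 3.9
ee_pos: [0.5397, 0.0677, 0.0843]
eef_rot: [0.706, -0.047, 0.049, -0.705]
ft_force: [0.5, -0.7, -0.9]
width: 0.0005
```

arm_command --targets '[[[0, 0.002, 0, 0, 0, 0], [0, 0.001, 0, 0, 0, 0], [0, 0.001, 0, 0, 0, 0], [0, 0, 0, 0, 0, 0]]]'

```text
time: 4.23
ee_pos: [0.54, 0.0676, 0.0806]
eef_rot: [0.706, -0.047, 0.049, -0.705]
ft_force: [0.2, 0.1, 0.3]
width: 0.0003
```

arm_command --targets '[[[0, 0.002, 0, 0, 0, 0], [0, 0.001, 0, 0, 0, 0], [0, 0, 0, 0, 0, 0]]]'

```text
time: 4.48
ee_pos: [0.5402, 0.0676, 0.0784]
eef_rot: [0.706, -0.047, 0.049, -0.705]
ft_force: [-3.3, 0.3, 8.5]
width: 0.0005
```

```bash
python3 - <<'E'
from h import *
st()
from bench import vision
cv2.imwrite("pics/s2.png",cv2.resize(vision.camera("scene")["pixels"][150:300,230:420],None,fx=4,fy=4))
E
```

```text
t 4.48 p [0.5402 0.0676 0.0784] yaw x -7.80 deg ydir [ 3.8e-03 -8.0e-04 -1.0e+00] F [-3.28  0.32  8.53] w 0.0005 q [ 0.35  0.36 -0.66  1.81  0.25  1.05 -0.54]
```

View pics/s2.png

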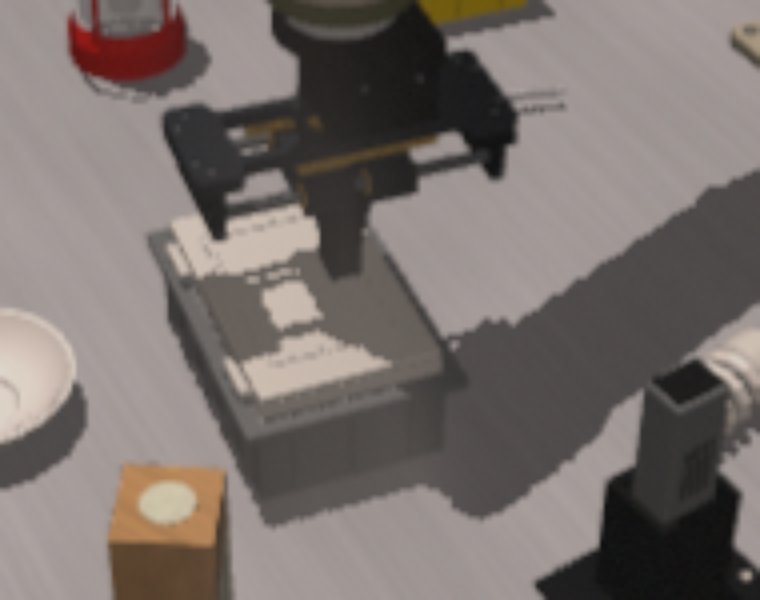

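The lid stopped solidly at z = 0.078. I'll press once more lightly, then lift away to the left.

arm_command --targets '[[[0, 0.001, 0, 0, 0, 0], [0, 0, 0, 0, 0, 0], [0, -0.01, 0, 0, 0, 0], [0, -0.03, 0, 0, 0, 0], [0, -0.04, 0, 0, 0, 0], [0, -0.04, 0.02, 0, 0, 0], [0, -0.03, 0.04, 0, 2, 0], [-0.02, 0, 0.04, 0, -4, 0], [-0.02, 0, 0.04, 0, -4, 0], [-0.02, 0, 0.04, 0, -4, 0], [0, 0, 0.04, 0, -4, 0], [0, 0, 0, 0, 0, 0]]]' --hand 1

```text
time: 5.53
ee_pos: [0.4968, 0.2843, 0.2196]
eef_rot: [-0.705, -0.045, 0.042, 0.707]
ft_force: [-1.3, -0.1, 0.0]
width: 0.0724
```

```bash
python3 - <<'E'
from h import *
goto(np.r_[ST[:2],.20],ST[2])
from bench import vision
for n in("scene","top"):cv2.imwrite(f"pics/{n}3.png",vision.camera(n)["pixels"])
a=cv2.imread("pics/scene3.png");b=cv2.imread("pics/top3.png")
k=lambda im,x,y,w,h:cv2.convertScaleAbs(cv2.resize(im[y:y+h,x:x+w],None,fx=4,fy=4,interpolation=cv2.INTER_CUBIC),alpha=1.5)
cv2.imwrite("pics/s3.png",k(a,255,160,190,140));cv2.imwrite("pics/t3.png",k(b,230,120,110,100))
E
```

```text
t 5.53 p [0.4968 0.2843 0.2196] yaw x 7.05 deg ydir [ 0.0029  0.0034 -1.    ] F [-1.3  -0.14  0.05] w 0.0724 q [ 0.09  0.32 -0.83  1.58  0.24  1.35 -0.65]
turn deg (tool) [-0.18  2.04  0.18] shift now-axes mm [-20.7  19.7  32.3] goal-axes mm [-21.8  19.6  31.6]
```

View pics/s3.png

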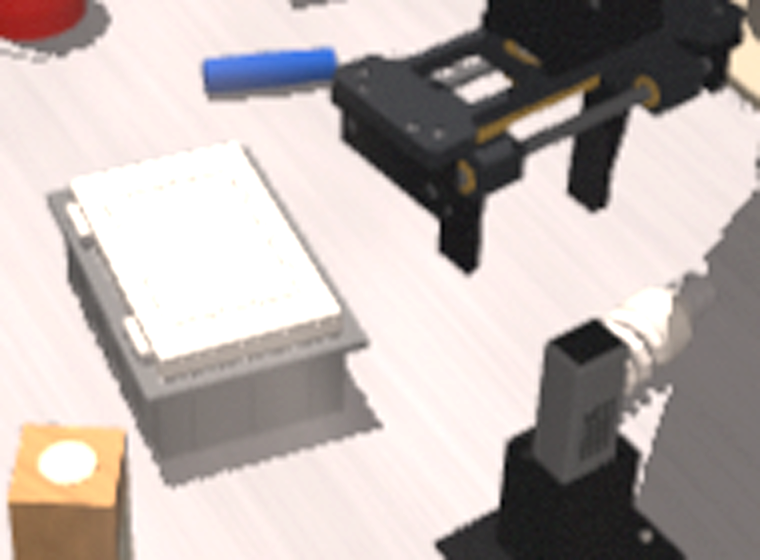

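View pics/t3.png

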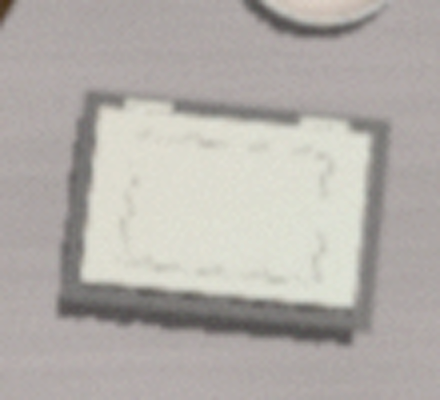

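```bash
python3 - <<'E'
from h import *
g=cv2.cvtColor(cv2.imread("pics/top3.png"),cv2.COLOR_BGR2GRAY).astype(float)
corn={k:proj("top",W(BOX,np.array(v)*.001))[0] for k,v in dict(FL=(-55,85,78),FR=(-55,-85,78),HL=(55,85,78),HR=(55,-85,78)).items()}
print({k:v.round(1).tolist() for k,v in corn.items()})
from scipy.ndimage import map_coordinates
def edge(a,b,fr=np.linspace(.15,.85,25)):
    # sample normals along predicted edge a->b ; return offset (px) where intensity crosses mid, along outward normal
    d=(b-a)/np.linalg.norm(b-a);n=np.array([d[1],-d[0]]);c=np.mean(list(corn.values()),0)
    if np.dot(n,(a+b)/2-c)<0:n=-n
    s=np.arange(-4,4.01,.1);o=[]
    for f in fr:
        q=a+f*(b-a);P=q+s[:,None]*n
        v=map_coordinates(g,[P[:,1],P[:,0]],order=1)
        gr=np.gradient(v);o.append(s[np.argmin(gr)])
        w=np.clip(-gr,0,None);w[np.abs(s-o[-1])>1]=0;o[-1]=(w*s).sum()/w.sum()
    return np.array(o),n
for nm,a,b,fr in [("left","FL","HL",np.linspace(.1,.9,25)),("right","FR","HR",np.linspace(.1,.9,25)),("front","FL","FR",np.linspace(.1,.9,25)),("hinge","HL","HR",np.linspace(.38,.62,9))]:
    o,n=edge(corn[a],corn[b],fr);print(nm,"n",n.round(2),"med %.2f"%np.median(o),"ends",np.median(o[:len(o)//2]).round(2),np.median(o[len(o)//2:]).round(2))
    # at 2.46mm per px
E
python3 - <<'E'
from h import *
p=np.array([.4968,.2843,.2196]);R=Ro.from_quat([-0.705,-0.045,0.042,0.707]).as_matrix()
for n in CAL:
    im=cv2.imread(f"pics/{n}3.png")
    c=proj(n,p)[0];print(n,c)
    x0,y0=int(c[0])-50,int(c[1])-40
    k=cv2.convertScaleAbs(cv2.resize(im[y0:y0+80,x0:x0+100],None,fx=6,fy=6,interpolation=cv2.INTER_CUBIC),alpha=1.6)
    for s in(-1,1):
        for zz in(-.0095,.0095):
            for xx in (0,.015):
                q=(proj(n,p+R@np.array([s*(.0362+xx),0,zz]))[0]-[x0,y0]+.5)*6;cv2.circle(k,tuple(map(int,q)),2,(0,0,255),-1)
    cv2.imwrite(f"pics/f_{n}.png",k)
E
```

```text
{'FL': [249.2, 189.8], 'FR': [317.9, 197.2], 'HL': [254.4, 145.9], 'HR': [322.5, 153.3]}
left n [-0.99 -0.12] med -0.18 ends -0.22 -0.1
right n [0.99 0.11] med 0.25 ends 0.52 -0.08
front n [-0.11  0.99] med -0.22 ends -0.09 -0.3
hinge n [ 0.11 -0.99] med 0.62 ends 0.69 0.58
scene [385.82832536 217.0667221 ]
top [182.61043924 196.62539137]
```

View pics/f_scene.png

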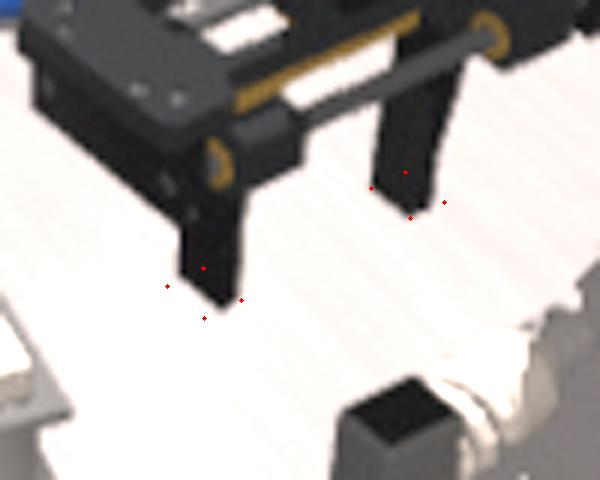

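View pics/f_top.png

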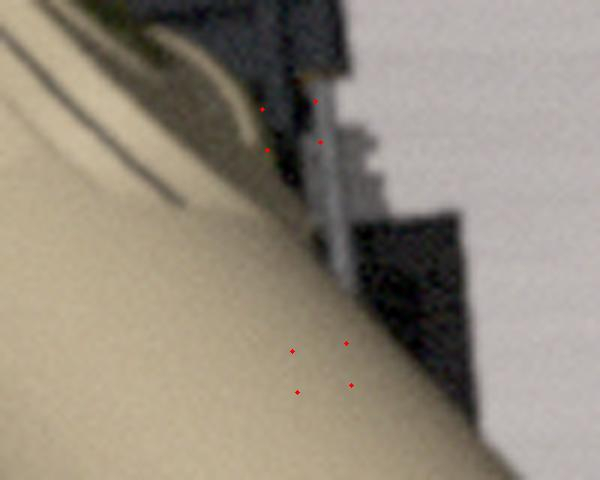

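The lid is fully shut in both views, and the refined box fit is about (0.568, 0.069, -0.122). Next I'll align the gripper over the probe.

arm_command --targets '[[[-0.011, 0, 0.016, 0, 2.0, 0.2], [-0.011, 0.01, 0.0155, 0, 0, 0], [0, 0.01, 0, 0, 0, 0], [0, 0, 0, 0, 0, 0], [0, 0, 0, 0, 0, 0]]]' --hand 1

```text
time: 6.05
ee_pos: [0.4767, 0.3033, 0.1984]
eef_rot: [0.707, 0.025, -0.025, -0.706]
ft_force: [0.1, -0.7, 0.1]
width: 0.087
```

```bash
sed -i 's/^BOX=.*/BOX=np.array([.568,.0694,-.122]);ST=np.array([.4723,.3139,.0873])/' h.py; python3 - <<'E'
from h import *
goto(np.r_[ST[:2],.10],ST[2])
from bench import vision
im=vision.camera("scene")["pixels"]
cv2.imwrite("pics/s4.png",cv2.convertScaleAbs(cv2.resize(im[170:330,320:480],None,fx=4,fy=4,interpolation=cv2.INTER_CUBIC)[:600],alpha=1.5))
E
```

```text
t 6.05 p [0.4767 0.3033 0.1984] yaw x 4.08 deg ydir [-7.0e-04 -2.3e-03 -1.0e+00] F [ 0.14 -0.72  0.09] w 0.0870 q [ 0.04  0.32 -0.83  1.62  0.25  1.31 -0.76]
turn deg (tool) [ 0.13 -0.92 -0.05] shift now-axes mm [-3.5 98.3 11.2] goal-axes mm [-3.4 98.4 11. ]
```

View pics/s4.png

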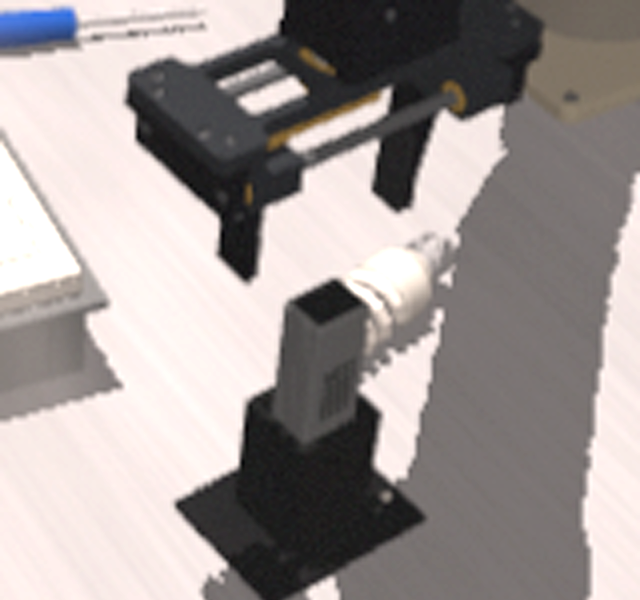

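arm_command --targets '[[[-0.0035, 0, 0.011, 0.1, -0.9, 0], [0, 0.015, 0, 0, 0, 0], [0, 0.015, 0, 0, 0, 0], [0, 0.015, 0, 0, 0, 0], [0, 0.015, 0, 0, 0, 0], [0, 0.01, 0, 0, 0, 0], [0, 0, 0, 0, 0, 0], [0, 0, 0, 0, 0, 0]]]'

```text
time: 6.77
ee_pos: [0.4717, 0.3161, 0.129]
eef_rot: [-0.706, -0.031, 0.032, 0.707]
ft_force: [-0.4, 0.6, -0.0]
width: 0.087
```

```bash
python3 - <<'E'
from h import *
goto(np.r_[ST[:2],.10],ST[2])
from bench import vision
im=vision.camera("scene")["pixels"]
cv2.imwrite("pics/s5.png",cv2.convertScaleAbs(cv2.resize(im[180:330,330:460],None,fx=4,fy=4,interpolation=cv2.INTER_CUBIC),alpha=1.8))
E
```

```text
t 6.77 p [0.4717 0.3161 0.129 ] yaw x 5.11 deg ydir [-4.0e-04  1.1e-03 -1.0e+00] F [-0.43  0.64 -0.02] w 0.0870 q [ 0.    0.39 -0.82  1.7   0.31  1.18 -0.81]
turn deg (tool) [-0.06  0.11 -0.02] shift now-axes mm [ 0.4 29.  -2.3] goal-axes mm [ 0.4 29.  -2.3]
```

View pics/s5.png

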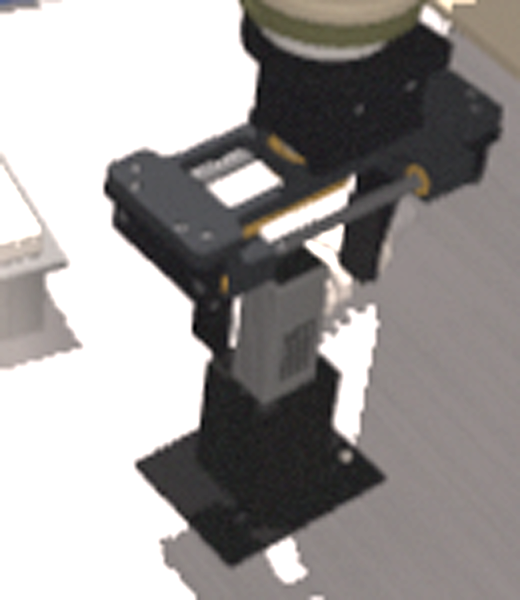

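arm_command --targets '[[[0, 0.01, -0.002, 0, 0, 0], [0, 0.01, 0, 0, 0, 0], [0, 0.008, 0, 0, 0, 0], [0, 0, 0, 0, 0, 0], [0, 0, 0, 0, 0, 0]]]'

```text
time: 7.23
ee_pos: [0.4715, 0.3137, 0.1]
eef_rot: [-0.706, -0.031, 0.032, 0.707]
ft_force: [0.3, -0.4, -0.7]
width: 0.0874
```

arm_command --targets '[[[0, 0, 0, 0, 0, 0], [0, 0, 0, 0, 0, 0], [0, 0, 0, 0, 0, 0], [0, 0, 0, 0, 0, 0], [0, 0, 0, 0, 0, 0], [0, 0, 0, 0, 0, 0], [0, 0, 0, 0, 0, 0], [0, 0, 0, 0, 0, 0], [0, 0, 0, 0, 0, 0], [0, 0, 0, 0, 0, 0]]]' --hand 0 --grip_force 25

```text
time: 8.07
ee_pos: [0.4719, 0.3139, 0.1007]
eef_rot: [-0.706, -0.031, 0.032, 0.707]
ft_force: [0.1, 0.3, -0.1]
width: 0.0358
```

```bash
python3 - <<'E'
from h import *
goto(np.r_[ST[:2],.10],ST[2])
E
```

```text
t 8.07 p [0.4719 0.3139 0.1007] yaw x 5.10 deg ydir [-1.e-04  9.e-04 -1.e+00] F [ 0.06  0.31 -0.14] w 0.0358 q [-0.01  0.42 -0.8   1.73  0.33  1.13 -0.82]
turn deg (tool) [-0.05  0.1  -0.  ] shift now-axes mm [ 0.4  0.7 -0.1] goal-axes mm [ 0.4  0.7 -0.1]
```

arm_command --targets '[[[0, -0.005, 0, 0, 0, 0], [0, -0.01, 0, 0, 0, 0], [0, -0.015, 0, 0, 0, 0], [0, -0.015, 0, 0, 0, 0], [0, -0.015, 0, 0, 0, 0], [0, -0.015, 0, 0, 0, 0], [0, -0.015, 0, 0, 0, 0], [0, -0.01, 0, 0, 0, 0], [0, -0.01, 0, 0, 0, 0], [0, 0, 0, 0, 0, 0]]]'

```text
time: 8.9
ee_pos: [0.4724, 0.3145, 0.2129]
eef_rot: [-0.706, -0.032, 0.031, 0.707]
ft_force: [-0.8, -0.1, -2.4]
width: 0.0355
```

```bash
python3 - <<'E'
from h import *
goto(W(BOX,[.058,.091,.062+.0917+.04])[0],BOX[2])
from bench import vision
im=vision.camera("scene")["pixels"]
cv2.imwrite("pics/s6.png",cv2.convertScaleAbs(cv2.resize(im[150:320,320:480],None,fx=3.5,fy=3.5,interpolation=cv2.INTER_CUBIC),alpha=1.8))
E
```

```text
t 8.90 p [0.4724 0.3145 0.2129] yaw x 5.10 deg ydir [ 0.0023  0.0022 -1.    ] F [-0.83 -0.09 -2.41] w 0.0355 q [ 0.03  0.32 -0.84  1.6   0.24  1.33 -0.76]
turn deg (tool) [-0.13 12.09  0.13] shift now-axes mm [ 149.1   19.3 -175.8] goal-axes mm [ 182.7   19.2 -140.6]
```

View pics/s6.png

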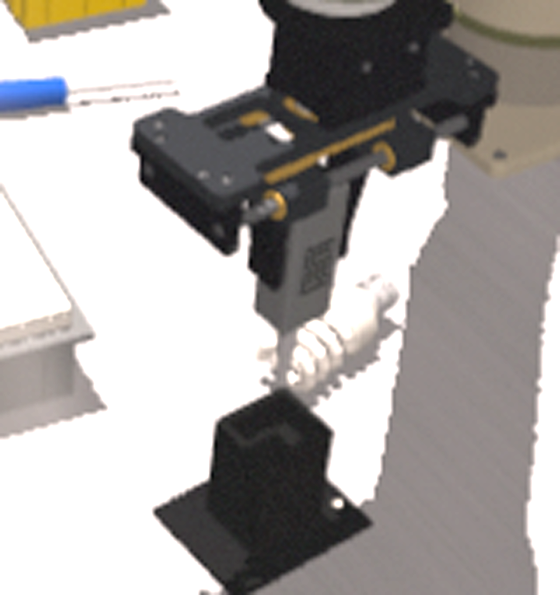

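arm_command --targets '[[[0.014, 0, -0.013, 0, 1.5, 0], [0.024, 0, -0.023, 0, 1.5, 0], [0.024, 0, -0.023, 0, 1.5, 0], [0.024, 0, -0.023, 0, 1.5, 0], [0.024, 0, -0.023, 0, 1.5, 0], [0.024, 0, -0.023, 0, 1.5, 0], [0.02, 0, -0.018, 0, 1.5, 0], [0.012, 0, -0.012, 0, 1.5, 0], [0, 0, 0, 0, 0, 0], [0, 0, 0, 0, 0, 0], [0, 0, 0, 0, 0, 0]]]'

```text
time: 9.87
ee_pos: [0.6367, 0.1575, 0.2101]
eef_rot: [-0.705, 0.042, -0.041, 0.706]
ft_force: [-1.0, 0.0, -1.4]
width: 0.0358
```

```bash
python3 - <<'E'
from h import *
goto(W(BOX,[.058,.0915,.062+.0917+.03])[0],BOX[2])
E
```

```text
t 9.87 p [0.6367 0.1575 0.2101] yaw x -6.79 deg ydir [-0.0013  0.0016 -1.    ] F [-0.98  0.03 -1.4 ] w 0.0358 q [ 0.17  0.49 -0.69  1.36  0.31  1.4  -0.63]
turn deg (tool) [-0.08  0.2  -0.08] shift now-axes mm [ 0.5 26.4 -4.3] goal-axes mm [ 0.5 26.4 -4.3]
```

arm_command --targets '[[[0, 0.008, -0.002, 0, 0.2, 0], [0, 0.01, -0.002, 0, 0, 0], [0, 0.01, 0, 0, 0, 0], [0, 0.01, 0, 0, 0, 0], [0, 0.007, 0, 0, 0, 0], [0, 0, 0, 0, 0, 0], [0, 0, 0, 0, 0, 0]]]'

```text
time: 10.45
ee_pos: [0.6368, 0.1522, 0.165]
eef_rot: [-0.706, 0.044, -0.043, 0.706]
ft_force: [-0.2, 0.8, -1.7]
width: 0.0359
```

```bash
cat > look.py <<'E'
from h import *
import sys
from bench import vision
p,R=st();tip=p+R[:,1]*.0917
c,s=np.cos(BOX[2]),np.sin(BOX[2]);d=tip[:2]-BOX[:2]
print("tip box frame mm",np.round([1000*(c*d[0]+s*d[1]),1000*(-s*d[0]+c*d[1]),1000*tip[2]],1))
for n in CAL:
    im=vision.camera(n)["pixels"];u=proj(n,tip)[0];x0,y0=int(u[0])-40,int(u[1])-30
    k=cv2.convertScaleAbs(cv2.resize(im[y0:y0+60,x0:x0+80],None,fx=10,fy=10,interpolation=cv2.INTER_CUBIC),alpha=1.5)
    f=lambda X,cl:cv2.circle(k,tuple(map(int,(proj(n,X)[0]-[x0,y0]+.5)*10)),2,cl,-1)
    f(tip,(0,0,255))
    for z in(.062,.078):
        for a in np.linspace(-55,55,56):
            for b in(-85,85): f(W(BOX,[a*.001,b*.001,z])[0],(255,0,0) if z<.07 else (0,160,0))
        for b in np.linspace(-85,85,86): f(W(BOX,[-.055,b*.001,z])[0],(255,0,0) if z<.07 else (0,160,0))
    for a in np.linspace(-67,67,68):
        for b in(-97,97): f(W(BOX,[a*.001,b*.001,.062])[0],(200,0,200))
    for b in np.linspace(-97,97,98): f(W(BOX,[-.067,b*.001,.062])[0],(200,0,200));f(W(BOX,[.067,b*.001,.062])[0],(200,0,200))
    cv2.imwrite(f"pics/{sys.argv[1]}_{n}.png",k)
E
python3 look.py a
```

```text
t 10.45 p [0.6368 0.1522 0.165 ] yaw x -7.08 deg ydir [-1.1e-03  8.0e-04 -1.0e+00] F [-0.16  0.77 -1.67] w 0.0359 q [ 0.18  0.52 -0.68  1.42  0.33  1.32 -0.64]
tip box frame mm [58.1 90.6 73.3]
```

View pics/a_scene.png

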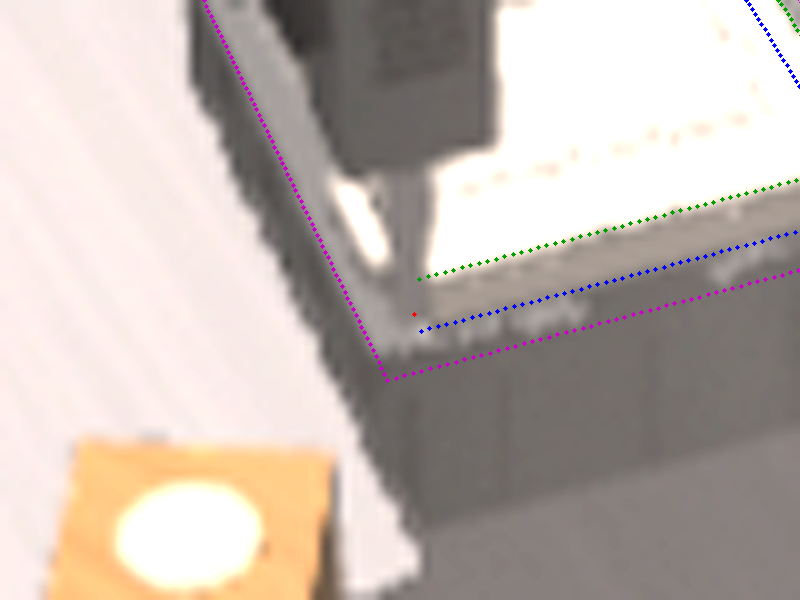

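View pics/a_top.png

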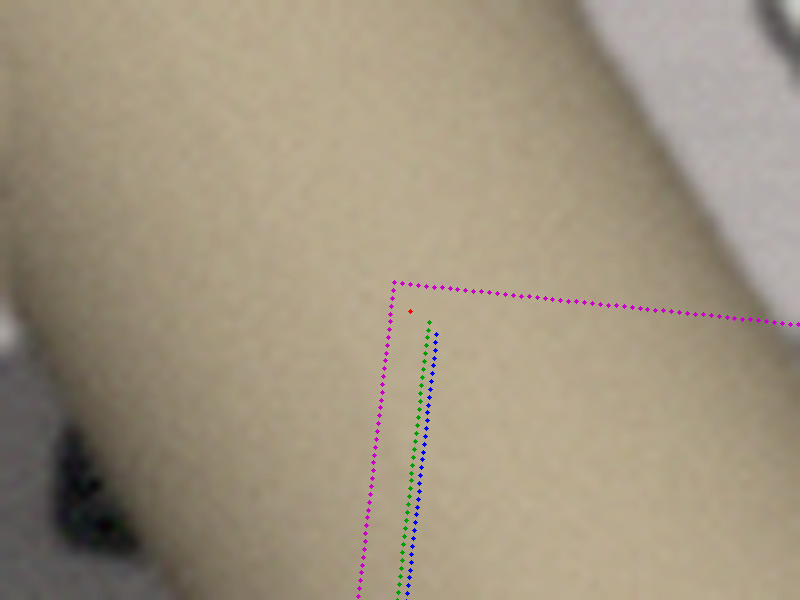

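```bash
python3 - <<'E'
from h import *
from bench import vision
im=vision.camera("scene")["pixels"][195:245,265:325]
k=cv2.resize(im,None,fx=12,fy=12,interpolation=cv2.INTER_CUBIC).astype(float)
k=np.clip((k-40)*1.7,0,255).astype('uint8');cv2.imwrite("pics/z1.png",k)
E
```

```text
(no output)
```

View pics/z1.png

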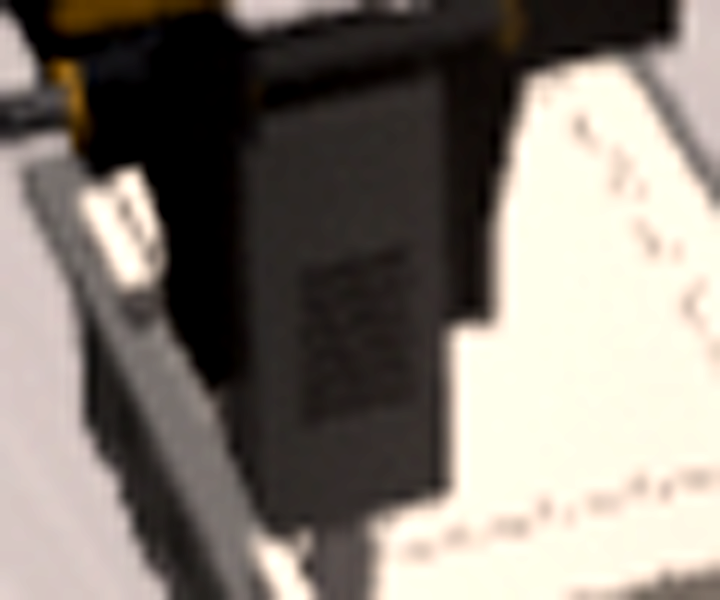

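```bash
python3 - <<'E'
from h import *
from bench import vision
im=vision.camera("scene")["pixels"][225:265,275:335]
k=cv2.resize(im,None,fx=13,fy=13,interpolation=cv2.INTER_CUBIC).astype(float)
k=np.clip((k-50)*2.4,0,255).astype('uint8');cv2.imwrite("pics/z2.png",k)
E
```

```text
(no output)
```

View pics/z2.png

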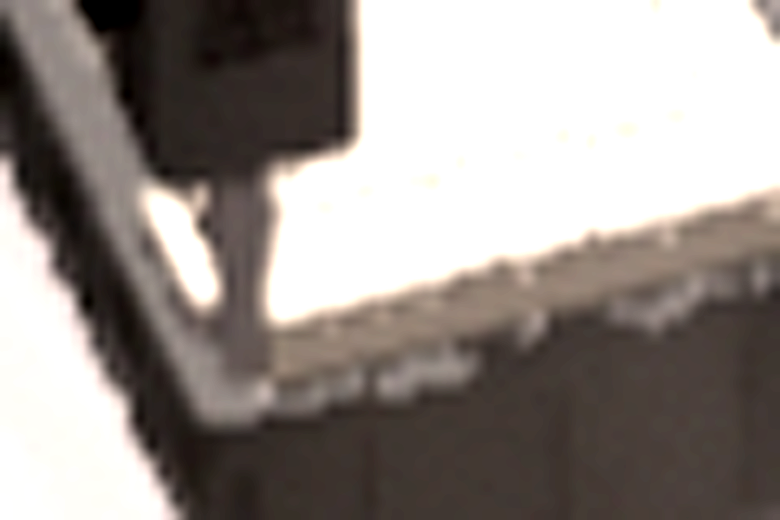

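```bash
python3 - <<'E'
from h import *
import sys
p=np.array([.6368,.1522,.165]);tip=p+np.array([-.0011,.0008,-1])*.0917
f=lambda X:proj("scene",X)[0].round(1)
print("tip",f(tip),"fl HL",f(W(BOX,[.067,.097,.062])[0]),"fl HR",f(W(BOX,[.067,-.097,.062])[0]),"fl FL",f(W(BOX,[-.067,.097,.062])[0]),"lid HL",f(W(BOX,[.055,.085,.078])[0]),"lid FL",f(W(BOX,[-.055,.085,.078])[0]),"lid FR",f(W(BOX,[-.055,-.085,.078])[0]),"jt HL",f(W(BOX,[.055,.085,.062])[0]))
for d in([.001,0,0],[0,.001,0],[0,0,.001]): print(d,f(tip+np.array(d)*10)-f(tip))
im=cv2.imread("pics/scene3.png")[185:270,255:360]
k=cv2.resize(im,None,fx=7.5,fy=7,interpolation=cv2.INTER_CUBIC).astype(float)
k=cv2.resize(im,None,fx=7,fy=7,interpolation=cv2.INTER_CUBIC).astype(float)
cv2.imwrite("pics/z3.png",np.clip((k-50)*1.5,0,255).astype('uint8'))
E
```

```text
tip [294.  252.9] fl HL [291.3 259.5] fl HR [266.3 207.9] fl FL [347.  244.7] lid HL [294.5 249.4] lid FL [340.3 237.4] lid FR [313.9 194.9] jt HL [294.6 254.6]
[0.001, 0, 0] [-4.1  1.5]
[0, 0.001, 0] [2.  2.9]
[0, 0, 0.001] [-0.1 -3.2]
```

View pics/z3.png

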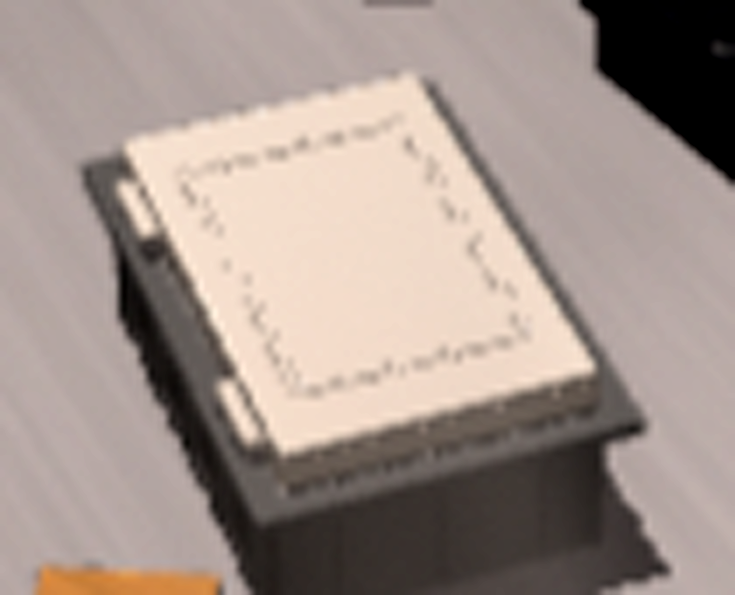

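arm_command --targets '[[[0, 0.003, 0.0015, 0, 0, 0], [0, 0.003, 0, 0, 0, 0], [0, 0.001, 0, 0, 0, 0], [0, 0, 0, 0, 0, 0], [0, 0, 0, 0, 0, 0]]]'

```text
time: 11.07
ee_pos: [0.6373, 0.1537, 0.1584]
eef_rot: [-0.705, 0.044, -0.044, 0.706]
ft_force: [-0.3, -0.6, -1.5]
width: 0.0358
```

```bash
sed -i 's/^BOX=.*/BOX=np.array([.568,.0698,-.122]);ST=np.array([.4719,.3139,.0890])/' h.py
cat >> h.py <<'E'
def tipb():
    p,R=st();tip=p+R[:,1]*.0917
    c,s=np.cos(BOX[2]),np.sin(BOX[2]);d=tip[:2]-BOX[:2]
    G=np.array([c,s,0])
    print("tip box mm",np.round([1000*(c*d[0]+s*d[1]),1000*(-s*d[0]+c*d[1]),1000*tip[2]],1))
E
python3 -c "
from h import *
tipb()"
```

```text
t 11.07 p [0.6373 0.1537 0.1584] yaw x -7.09 deg ydir [-3.e-04  8.e-04 -1.e+00] F [-0.3  -0.62 -1.48] w 0.0358 q [ 0.18  0.53 -0.68  1.43  0.33  1.31 -0.64]
tip box mm [58.5 91.7 66.7]
```

arm_command --targets '[[[-0.0029, 0.0004, 0, 0, 0, 0], [-0.0029, 0.0003, 0, 0, 0, 0], [-0.0029, 0, 0, 0, 0, 0], [-0.0029, 0, 0, 0, 0, 0], [-0.0029, 0, 0, 0, 0, 0], [-0.0029, 0, 0, 0, 0, 0], [-0.0029, 0, 0, 0, 0, 0], [-0.0029, 0, 0, 0, 0, 0]]]'

```text
time: 11.73
ee_pos: [0.614, 0.1566, 0.1579]
eef_rot: [-0.705, 0.044, -0.044, 0.706]
ft_force: [-0.5, -0.4, -1.3]
width: 0.0356
```

```bash
python3 -c "
from h import *
tipb()"
```

```text
t 11.73 p [0.614  0.1566 0.1579] yaw x -7.09 deg ydir [-1.e-04  8.e-04 -1.e+00] F [-0.51 -0.37 -1.34] w 0.0356 q [ 0.19  0.48 -0.69  1.49  0.31  1.28 -0.65]
tip box mm [35.1 91.8 66.2]
```

arm_command --targets '[[[-0.0029, 0, 0, 0, 0, 0], [-0.0029, 0, 0, 0, 0, 0], [-0.0029, 0, 0, 0, 0, 0], [-0.0029, 0, 0, 0, 0, 0], [-0.0029, 0, 0, 0, 0, 0], [-0.0029, 0, 0, 0, 0, 0], [-0.0029, 0, 0, 0, 0, 0], [-0.0029, 0, 0, 0, 0, 0], [-0.0029, 0, 0, 0, 0, 0], [-0.0029, 0, 0, 0, 0, 0], [-0.0029, 0, 0, 0, 0, 0], [-0.0029, 0, 0, 0, 0, 0]]]'

```text
time: 12.73
ee_pos: [0.5795, 0.1609, 0.1579]
eef_rot: [-0.705, 0.044, -0.044, 0.706]
ft_force: [-0.1, -0.5, -1.4]
width: 0.0363
```

```bash
python3 look.py b
```

```text
t 12.73 p [0.5795 0.1609 0.1579] yaw x -7.09 deg ydir [-1.e-04  9.e-04 -1.e+00] F [-0.09 -0.49 -1.44] w 0.0363 q [ 0.21  0.41 -0.71  1.58  0.28  1.25 -0.67]
tip box frame mm [ 0.3 91.9 66.2]
```

View pics/b_scene.png

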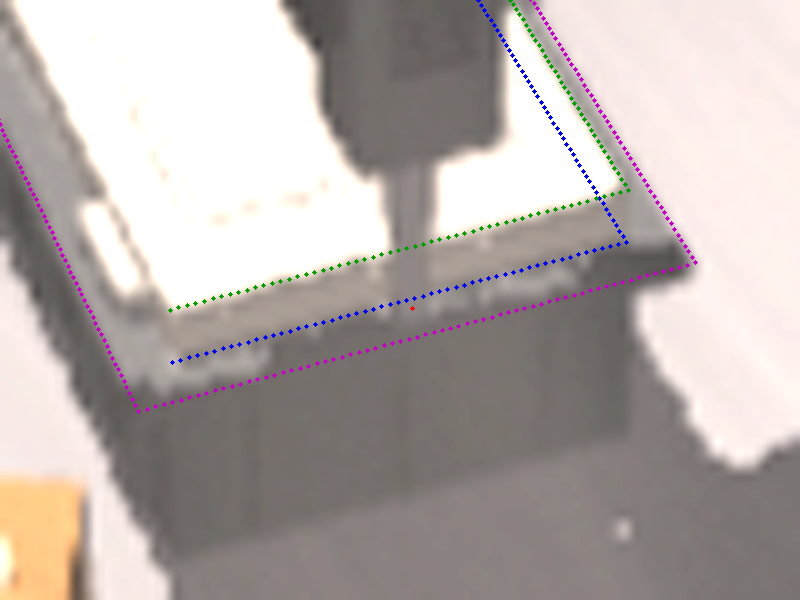

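arm_command --targets '[[[-0.0029, 0, 0, 0, 0, 0], [-0.0029, 0, 0, 0, 0, 0], [-0.0029, 0, 0, 0, 0, 0], [-0.0029, 0, 0, 0, 0, 0], [-0.0029, 0, 0, 0, 0, 0], [-0.0029, 0, 0, 0, 0, 0], [-0.0029, 0, 0, 0, 0, 0], [-0.0029, 0, 0, 0, 0, 0], [-0.0029, 0, 0, 0, 0, 0], [-0.0029, 0, 0, 0, 0, 0]]]'

```text
time: 13.67
ee_pos: [0.5507, 0.1644, 0.1579]
eef_rot: [-0.705, 0.044, -0.044, 0.706]
ft_force: [0.4, 0.1, -1.2]
width: 0.0361
```

```bash
python3 -c "
from h import *
tipb()"
```

```text
t 13.67 p [0.5507 0.1644 0.1579] yaw x -7.10 deg ydir [-1.e-04  9.e-04 -1.e+00] F [ 0.39  0.07 -1.23] w 0.0361 q [ 0.23  0.36 -0.73  1.65  0.25  1.23 -0.68]
tip box mm [-28.7  91.9  66.2]
```

arm_command --targets '[[[-0.0029, 0, 0, 0, 0, 0], [-0.0029, 0, 0, 0, 0, 0], [-0.0029, 0, 0, 0, 0, 0], [-0.0029, 0, 0, 0, 0, 0], [-0.0029, 0, 0, 0, 0, 0], [-0.0029, 0, 0, 0, 0, 0], [-0.0029, 0, 0, 0, 0, 0], [-0.0029, 0, 0, 0, 0, 0], [-0.0029, 0, 0, 0, 0, 0], [-0.0026, 0, -0.0006, 0, 0, 0], [-0.0022, 0, -0.0015, 0, 0, 0], [-0.0015, 0, -0.0022, 0, 0, 0]]]'

```text
time: 14.67
ee_pos: [0.518, 0.1642, 0.1579]
eef_rot: [-0.705, 0.044, -0.044, 0.706]
ft_force: [-0.8, -0.1, -1.0]
width: 0.036
```

```bash
python3 -c "
from h import *
tipb()"
```

```text
t 14.67 p [0.518  0.1642 0.1579] yaw x -7.07 deg ydir [-1.e-04  9.e-04 -1.e+00] F [-0.75 -0.1  -1.04] w 0.0360 q [ 0.26  0.28 -0.75  1.73  0.21  1.21 -0.67]
tip box mm [-61.2  87.7  66.2]
```

arm_command --targets '[[[-0.0004, 0, -0.0027, 0, 0, 0], [0, 0, -0.0029, 0, 0, 0], [0, 0, -0.0029, 0, 0, 0], [0, 0, -0.0029, 0, 0, 0], [0, 0, -0.0029, 0, 0, 0], [0, 0, -0.0029, 0, 0, 0], [0, 0, -0.0029, 0, 0, 0], [0, 0, -0.0029, 0, 0, 0], [0, 0, -0.0029, 0, 0, 0], [0, 0, -0.0029, 0, 0, 0], [0, 0, -0.0029, 0, 0, 0], [0, 0, -0.0029, 0, 0, 0]]]'

```text
time: 15.67
ee_pos: [0.5136, 0.1296, 0.1579]
eef_rot: [-0.705, 0.044, -0.044, 0.706]
ft_force: [0.0, -0.9, -1.2]
width: 0.0359
```

```bash
python3 look.py c
```

```text
t 15.67 p [0.5136 0.1296 0.1579] yaw x -7.09 deg ydir [-1.e-04  9.e-04 -1.e+00] F [ 0.05 -0.93 -1.2 ] w 0.0359 q [ 0.32  0.25 -0.74  1.77  0.18  1.2  -0.59]
tip box frame mm [-61.3  52.8  66.2]
```

View pics/c_scene.png

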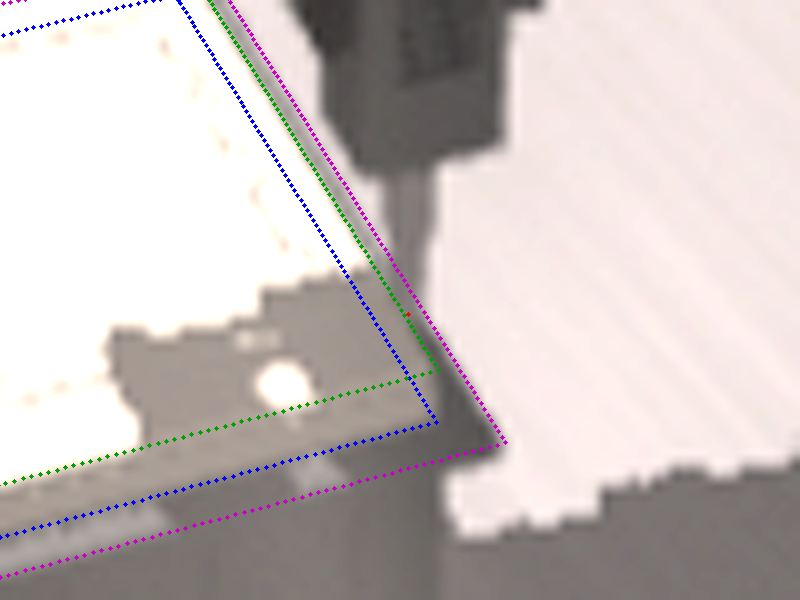

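View pics/c_top.png

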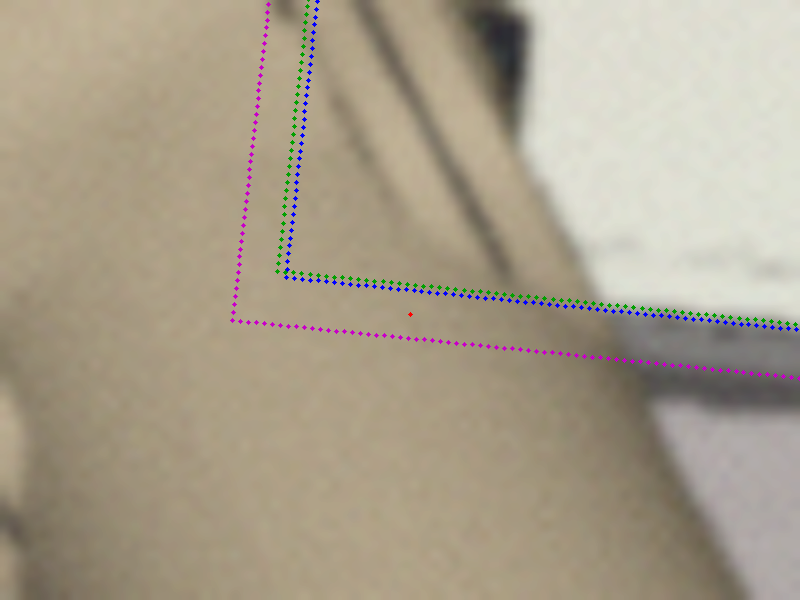

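arm_command --targets '[[[0, 0, -0.0029, 0, 0, 0], [0, 0, -0.0029, 0, 0, 0], [0, 0, -0.0029, 0, 0, 0], [0, 0, -0.0029, 0, 0, 0], [0, 0, -0.0029, 0, 0, 0], [0, 0, -0.0029, 0, 0, 0], [0, 0, -0.0029, 0, 0, 0], [0, 0, -0.0029, 0, 0, 0], [0, 0, -0.0029, 0, 0, 0], [0, 0, -0.0029, 0, 0, 0], [0, 0, -0.0029, 0, 0, 0], [0, 0, -0.0029, 0, 0, 0]]]'

```text
time: 16.77
ee_pos: [0.5093, 0.0951, 0.1578]
eef_rot: [-0.705, 0.044, -0.044, 0.706]
ft_force: [1.0, -0.1, -0.7]
width: 0.0359
```

arm_command --targets '[[[0, 0, -0.0029, 0, 0, 0], [0, 0, -0.0029, 0, 0, 0], [0, 0, -0.0029, 0, 0, 0], [0, 0, -0.0029, 0, 0, 0], [0, 0, -0.0029, 0, 0, 0], [0, 0, -0.0029, 0, 0, 0], [0, 0, -0.0029, 0, 0, 0], [0, 0, -0.0029, 0, 0, 0], [0, 0, -0.0029, 0, 0, 0], [0, 0, -0.0029, 0, 0, 0], [0, 0, -0.0029, 0, 0, 0], [0, 0, -0.0029, 0, 0, 0]]]'

```text
time: 17.77
ee_pos: [0.505, 0.0605, 0.1578]
eef_rot: [-0.705, 0.044, -0.044, 0.706]
ft_force: [-0.5, 1.0, -1.5]
width: 0.036
```

```bash
python3 -c "
from h import *
tipb()"
```

```text
t 17.77 p [0.505  0.0605 0.1578] yaw x -7.10 deg ydir [-2.e-04  9.e-04 -1.e+00] F [-0.53  0.96 -1.51] w 0.0360 q [ 0.44  0.19 -0.71  1.82  0.13  1.18 -0.43]
tip box mm [-61.5 -16.8  66.1]
```

arm_command --targets '[[[0, 0, -0.0029, 0, 0, 0], [0, 0, -0.0029, 0, 0, 0], [0, 0, -0.0029, 0, 0, 0], [0, 0, -0.0029, 0, 0, 0], [0, 0, -0.0029, 0, 0, 0], [0, 0, -0.0029, 0, 0, 0], [0, 0, -0.0029, 0, 0, 0], [0, 0, -0.0029, 0, 0, 0], [0, 0, -0.0029, 0, 0, 0], [0, 0, -0.0029, 0, 0, 0], [0, 0, -0.0029, 0, 0, 0], [0, 0, -0.0029, 0, 0, 0]]]'

```text
time: 18.77
ee_pos: [0.5007, 0.026, 0.1578]
eef_rot: [-0.705, 0.044, -0.044, 0.706]
ft_force: [-0.6, 0.1, -2.9]
width: 0.0361
```

```bash
python3 look.py d
```

```text
t 18.77 p [0.5007 0.026  0.1578] yaw x -7.09 deg ydir [-1.e-04  9.e-04 -1.e+00] F [-0.57  0.11 -2.87] w 0.0361 q [ 0.49  0.17 -0.68  1.84  0.11  1.18 -0.35]
tip box frame mm [-61.5 -51.6  66.1]
```

View pics/d_scene.png

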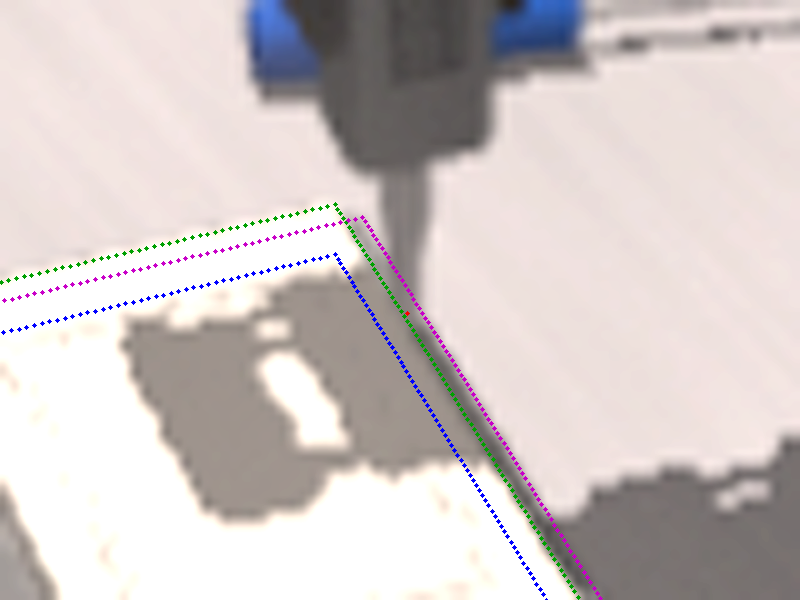

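View pics/d_top.png

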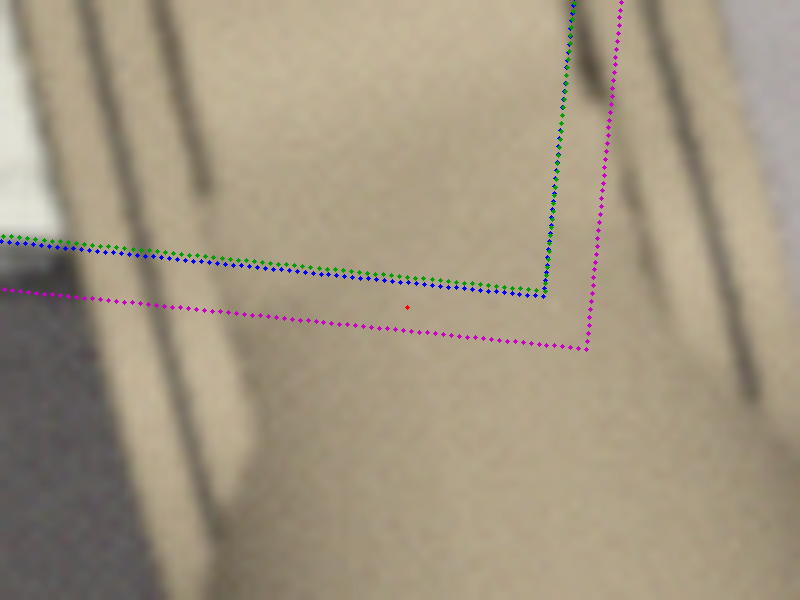

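arm_command --targets '[[[0, 0, -0.003, 0, 0, 0], [0, 0, -0.003, 0, 0, 0], [0, 0, -0.003, 0, 0, 0], [0, 0, -0.003, 0, 0, 0], [0, 0, -0.003, 0, 0, 0], [0, 0, -0.003, 0, 0, 0], [0, 0, -0.003, 0, 0, 0], [0, 0, -0.003, 0, 0, 0], [0, 0, -0.003, 0, 0, 0], [0, 0, -0.003, 0, 0, 0], [0, 0, -0.003, 0, 0, 0], [0.0006, 0, -0.0026, 0, 0, 0]]]'

```text
time: 19.87
ee_pos: [0.4968, -0.0095, 0.1577]
eef_rot: [-0.705, 0.044, -0.044, 0.706]
ft_force: [-0.6, 0.1, -1.9]
width: 0.036
```

```bash
python3 -c "
from h import *
tipb()"
```

```text
t 19.87 p [ 0.4968 -0.0095  0.1577] yaw x -7.10 deg ydir [-2.e-04  7.e-04 -1.e+00] F [-0.57  0.14 -1.89] w 0.0360 q [ 0.54  0.15 -0.66  1.85  0.1   1.17 -0.27]
tip box mm [-61.  -87.3  66. ]
```

arm_command --targets '[[[0.0015, 0, -0.0022, 0, 0, 0], [0.0022, 0, -0.0015, 0, 0, 0], [0.0026, 0, -0.0005, 0, 0, 0], [0.0029, 0, 0, 0, 0, 0], [0.0029, 0, 0, 0, 0, 0], [0.0029, 0, 0, 0, 0, 0], [0.0029, 0, 0, 0, 0, 0], [0.0029, 0, 0, 0, 0, 0], [0.0029, 0, 0, 0, 0, 0], [0.0029, 0, 0, 0, 0, 0], [0.0029, 0, 0, 0, 0, 0], [0.0029, 0, 0, 0, 0, 0]]]'

```text
time: 20.87
ee_pos: [0.5289, -0.0173, 0.1577]
eef_rot: [-0.705, 0.044, -0.044, 0.706]
ft_force: [1.1, 0.0, -1.6]
width: 0.0361
```

```bash
python3 look.py e
```

```text
t 20.87 p [ 0.5289 -0.0173  0.1577] yaw x -7.09 deg ydir [-1.e-04  9.e-04 -1.e+00] F [ 1.13  0.02 -1.63] w 0.0361 q [ 0.52  0.23 -0.64  1.77  0.15  1.19 -0.29]
tip box frame mm [-28.3 -91.1  66. ]
```

View pics/e_scene.png

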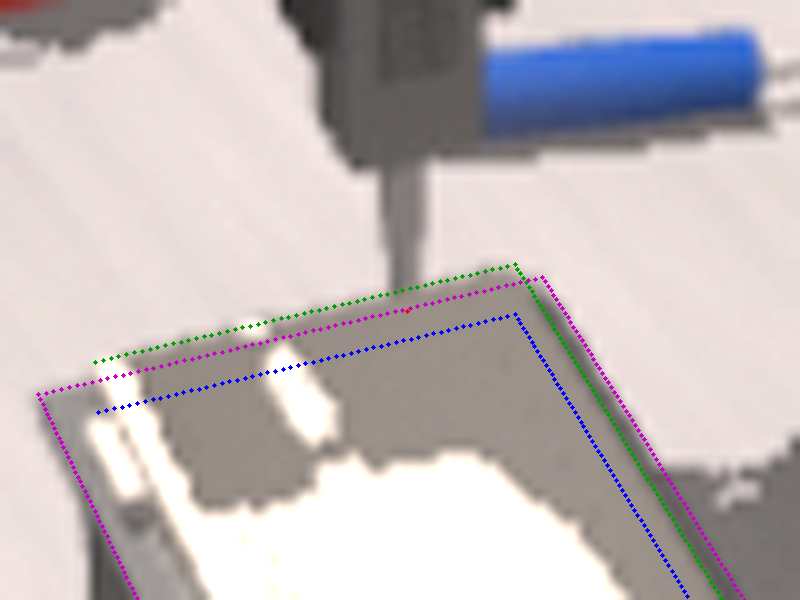

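View pics/e_top.png

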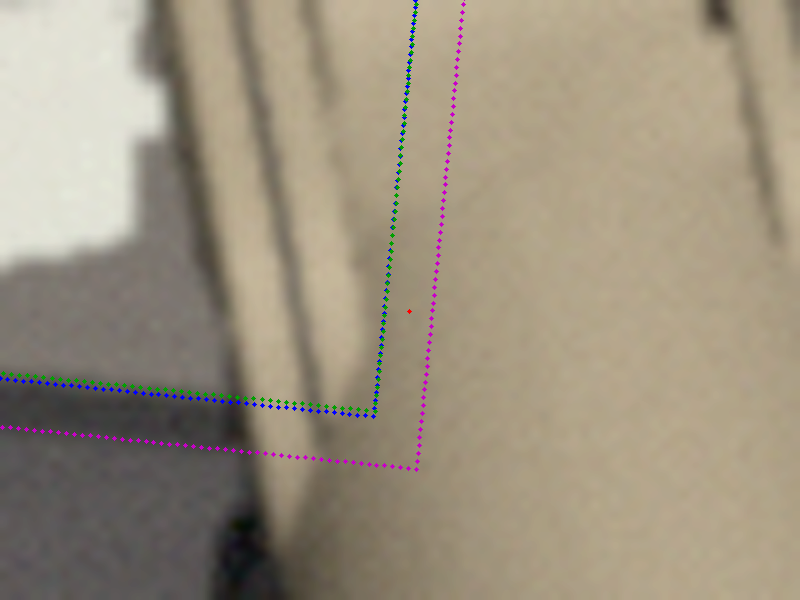

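arm_command --targets '[[[0.0029, 0, 0, 0, 0, 0], [0.0029, 0, 0, 0, 0, 0], [0.0029, 0, 0, 0, 0, 0], [0.0029, 0, 0, 0, 0, 0], [0.0029, 0, 0, 0, 0, 0], [0.0029, 0, 0, 0, 0, 0], [0.0029, 0, 0, 0, 0, 0], [0.0029, 0, 0, 0, 0, 0], [0.0029, 0, 0, 0, 0, 0], [0.0029, 0, 0, 0, 0, 0], [0.0029, 0, 0, 0, 0, 0], [0.0029, 0, 0, 0, 0, 0]]]'

```text
time: 21.97
ee_pos: [0.5634, -0.0216, 0.1577]
eef_rot: [-0.705, 0.044, -0.044, 0.706]
ft_force: [0.0, -0.5, -1.2]
width: 0.0355
```

arm_command --targets '[[[0.0029, 0, 0, 0, 0, 0], [0.0029, 0, 0, 0, 0, 0], [0.0029, 0, 0, 0, 0, 0], [0.0029, 0, 0, 0, 0, 0], [0.0029, 0, 0, 0, 0, 0], [0.0029, 0, 0, 0, 0, 0], [0.0029, 0, 0, 0, 0, 0], [0.0029, 0, 0, 0, 0, 0], [0.0029, 0, 0, 0, 0, 0], [0.0029, 0, 0, 0, 0, 0], [0.0029, 0, 0, 0, 0, 0], [0.0029, 0, 0, 0, 0, 0]]]'

```text
time: 22.97
ee_pos: [0.5979, -0.0259, 0.1577]
eef_rot: [-0.705, 0.044, -0.044, 0.706]
ft_force: [-0.0, -0.3, 0.0]
width: 0.036
```

arm_command --targets '[[[0.0029, 0, 0, 0, 0, 0], [0.0029, 0, 0, 0, 0, 0], [0.0029, 0, 0, 0, 0, 0], [0.0029, 0, 0, 0, 0, 0], [0.0029, 0, 0, 0, 0, 0], [0.0029, 0, 0, 0, 0, 0]]]'

```text
time: 23.47
ee_pos: [0.6152, -0.0281, 0.1577]
eef_rot: [-0.705, 0.044, -0.044, 0.706]
ft_force: [0.5, 0.8, -2.2]
width: 0.036
```

```bash
python3 look.py f
```

```text
t 23.47 p [ 0.6152 -0.0281  0.1577] yaw x -7.09 deg ydir [-2.e-04  9.e-04 -1.e+00] F [ 0.54  0.77 -2.2 ] w 0.0360 q [ 0.44  0.42 -0.61  1.54  0.25  1.25 -0.32]
tip box frame mm [ 58.7 -91.3  66. ]
```

View pics/f_scene.png

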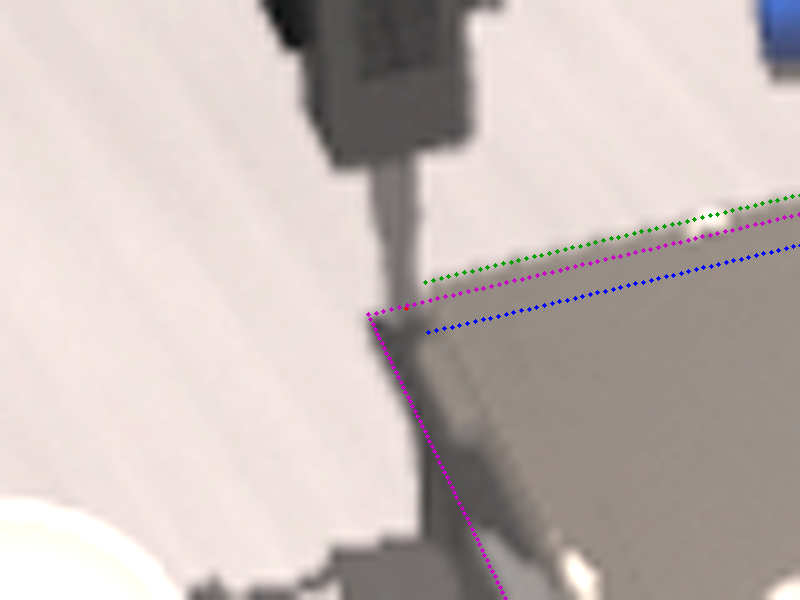

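The trace is complete from +58 mm on the left to +58 mm on the right. I'll lift and return to the stand.

arm_command --targets '[[[0, -0.005, 0, 0, 0, 0], [0, -0.01, 0, 0, 0, 0], [0, -0.015, 0, 0, 0, 0], [0, -0.015, 0.01, 0, 0, 0], [0, -0.015, 0.02, 0, 0, 0], [-0.01, 0, 0.03, 0, 0, 0], [-0.01, 0, 0.03, 0, 0, 0], [-0.01, 0, 0.03, 0, 0, 0], [-0.01, 0, 0.03, 0, 0, 0], [-0.01, 0, 0.02, 0, 0, 0], [0, 0, 0.01, 0, 0, 0], [0, 0, 0, 0, 0, 0]]]'

```text
time: 24.57
ee_pos: [0.587, 0.1598, 0.2191]
eef_rot: [-0.705, 0.042, -0.043, 0.707]
ft_force: [0.6, -0.2, -1.7]
width: 0.036
```

```bash
python3 -c "
from h import *
goto(np.r_[ST[:2],.213],ST[2])"
```

```text
t 24.57 p [0.587  0.1598 0.2191] yaw x -6.85 deg ydir [ 0.0011  0.002  -1.    ] F [ 0.57 -0.23 -1.73] w 0.0360 q [ 0.2   0.38 -0.69  1.49  0.24  1.37 -0.63]
turn deg (tool) [ -0.12 -11.95   0.06] shift now-axes mm [-132.7    6.3  139.2] goal-axes mm [-101.     6.1  163.7]
```

arm_command --targets '[[[-0.009, 0, 0.011, 0, -1.5, 0], [-0.016, 0, 0.02, 0, -1.5, 0], [-0.018, 0, 0.023, 0, -1.5, 0], [-0.018, 0, 0.023, 0, -1.5, 0], [-0.018, 0, 0.023, 0, -1.5, 0], [-0.018, 0, 0.023, 0, -1.5, 0], [-0.012, 0.003, 0.017, 0, -1.5, 0], [-0.009, 0.003, 0.012, 0, -1.5, 0], [0, 0, 0, 0, 0, 0], [0, 0, 0, 0, 0, 0], [0, 0, 0, 0, 0, 0]]]'

```text
time: 25.48
ee_pos: [0.4759, 0.311, 0.2117]
eef_rot: [-0.706, -0.029, 0.029, 0.707]
ft_force: [0.2, -0.5, -0.8]
width: 0.0358
```

```bash
python3 -c "
from h import *
goto(np.r_[ST[:2],.1007],ST[2])"
```

```text
t 25.48 p [0.4759 0.311  0.2117] yaw x 4.78 deg ydir [-0.  0. -1.] F [ 0.18 -0.48 -0.82] w 0.0358 q [ 0.02  0.32 -0.82  1.6   0.23  1.33 -0.75]
turn deg (tool) [-0.   -0.32 -0.  ] shift now-axes mm [ -3.7 111.    3.2] goal-axes mm [ -3.7 111.    3.2]
```

arm_command --targets '[[[-0.0037, 0.005, 0.0032, 0, -0.3, 0], [0, 0.01, 0, 0, 0, 0], [0, 0.01, 0, 0, 0, 0], [0, 0, 0, 0, 0, 0], [0, 0, 0, 0, 0, 0]]]'

```text
time: 25.9
ee_pos: [0.4706, 0.3147, 0.1859]
eef_rot: [-0.706, -0.031, 0.033, 0.706]
ft_force: [-0.4, 0.5, -1.4]
width: 0.0359
```

```bash
python3 -c "
from h import *
goto(np.r_[ST[:2],.1007],ST[2])
from bench import vision
im=vision.camera('scene')['pixels']
cv2.imwrite('pics/s7.png',cv2.convertScaleAbs(cv2.resize(im[170:320,330:460],None,fx=4,fy=4,interpolation=cv2.INTER_CUBIC),alpha=1.8))
"
```

```text
t 25.90 p [0.4706 0.3147 0.1859] yaw x 5.18 deg ydir [-0.0018 -0.     -1.    ] F [-0.45  0.53 -1.44] w 0.0359 q [ 0.01  0.33 -0.82  1.64  0.25  1.28 -0.76]
turn deg (tool) [-0.01  0.08 -0.1 ] shift now-axes mm [ 1.4 85.2 -1. ] goal-axes mm [ 1.3 85.2 -0.9]
```

View pics/s7.png

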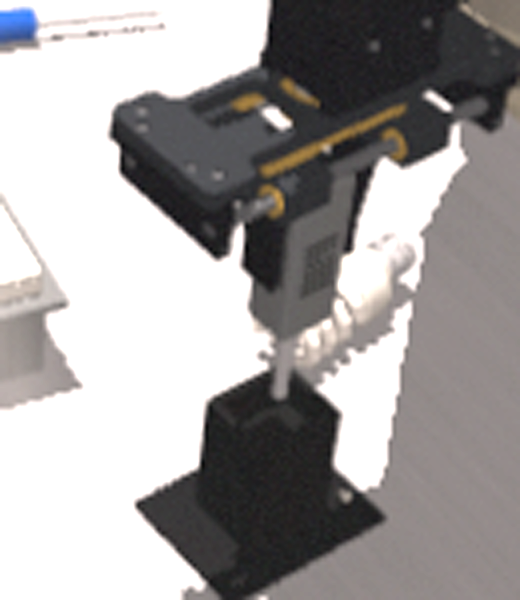

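The nozzle at (281,385) in the crop is over the well opening, so I'll correct by about 1 mm and lower.

arm_command --targets '[[[0.0013, 0.008, -0.001, 0, 0, -0.1], [0, 0.01, 0, 0, 0, 0], [0, 0.01, 0, 0, 0, 0], [0, 0.01, 0, 0, 0, 0], [0, 0.01, 0, 0, 0, 0], [0, 0.01, 0, 0, 0, 0], [0, 0.008, 0, 0, 0, 0], [0, 0.006, 0, 0, 0, 0], [0, 0, 0, 0, 0, 0], [0, 0, 0, 0, 0, 0]]]'

```text
time: 26.78
ee_pos: [0.4722, 0.3146, 0.1149]
eef_rot: [-0.706, -0.033, 0.032, 0.707]
ft_force: [0.4, -0.2, -1.4]
width: 0.0359
```

```bash
python3 -c "
from h import *
goto(np.r_[ST[:2],.1007],ST[2])
"
```

```text
t 26.78 p [0.4722 0.3146 0.1149] yaw x 5.21 deg ydir [ 0.0013  0.001  -1.    ] F [ 0.41 -0.25 -1.43] w 0.0359 q [-0.02  0.4  -0.79  1.72  0.31  1.15 -0.8 ]
turn deg (tool) [-0.05  0.12  0.08] shift now-axes mm [-0.4 14.2 -0.7] goal-axes mm [-0.4 14.2 -0.7]
```

arm_command --targets '[[[0, 0.004, -0.0006, 0, 0, 0], [0, 0.004, 0, 0, 0, 0], [0, 0.003, 0, 0, 0, 0], [0, 0.002, 0, 0, 0, 0], [0, 0.001, 0, 0, 0, 0], [0, 0, 0, 0, 0, 0], [0, 0, 0, 0, 0, 0]]]'

```text
time: 27.37
ee_pos: [0.4724, 0.314, 0.1011]
eef_rot: [-0.706, -0.033, 0.032, 0.707]
ft_force: [-0.5, 0.3, -1.1]
width: 0.0358
```

```bash
python3 -c "
from h import *
st()"
```

```text
t 27.37 p [0.4724 0.314  0.1011] yaw x 5.21 deg ydir [ 0.0017  0.0011 -1.    ] F [-0.51  0.3  -1.15] w 0.0358 q [-0.02  0.42 -0.78  1.73  0.32  1.13 -0.81]
```

arm_command --targets '[[[0, 0.0005, 0, 0, 0, 0], [0, 0, 0, 0, 0, 0], [0, 0, 0, 0, 0, 0]]]'

```text
time: 27.62
ee_pos: [0.4724, 0.3141, 0.1007]
eef_rot: [-0.706, -0.033, 0.031, 0.707]
ft_force: [-1.0, 0.4, 0.2]
width: 0.036
```

arm_command --targets '[[[0, 0.0005, 0, 0, 0, 0], [0, 0, 0, 0, 0, 0], [0, 0, 0, 0, 0, 0]]]'

```text
time: 27.87
ee_pos: [0.4725, 0.3141, 0.1007]
eef_rot: [-0.706, -0.033, 0.031, 0.707]
ft_force: [-1.4, -1.3, 6.6]
width: 0.0358
```

The probe is seated at the same height as before (0.1007), with 6.6 N of contact. I'll release it.

arm_command --targets '[[[0, -0.0004, 0, 0, 0, 0], [0, 0, 0, 0, 0, 0], [0, 0, 0, 0, 0, 0]]]' --hand 0.43

```text
time: 28.12
ee_pos: [0.4724, 0.314, 0.1004]
eef_rot: [-0.706, -0.033, 0.031, 0.707]
ft_force: [0.1, 0.3, -0.3]
width: 0.0371
```

arm_command --targets '[[[0, 0, 0, 0, 0, 0], [0, 0, 0, 0, 0, 0], [0, 0, 0, 0, 0, 0], [0, 0, 0, 0, 0, 0], [0, 0, 0, 0, 0, 0], [0, 0, 0, 0, 0, 0], [0, 0, 0, 0, 0, 0], [0, 0, 0, 0, 0, 0]]]' --hand 0.9

```text
time: 28.78
ee_pos: [0.4723, 0.314, 0.1004]
eef_rot: [-0.706, -0.033, 0.032, 0.707]
ft_force: [-0.1, -0.8, -0.7]
width: 0.0764
```

arm_command --targets '[[[0, -0.005, 0, 0, 0, 0], [0, -0.015, 0, 0, 0, 0], [0, -0.02, 0, 0, 0, 0], [0, -0.03, 0, 0, 0, 0], [0, -0.03, 0, 0, 0, 0], [0, -0.02, 0, 0, 0, 0], [0, -0.01, 0, 0, 0, 0], [-0.01, -0.01, -0.01, 0, 0, 0], [-0.02, 0, -0.02, 0, 0, 0], [-0.02, 0, -0.03, 0, 0, 0], [0, 0, -0.03, 0, 0, 0], [0, 0, 0, 0, 0, 0]]]'

```text
time: 29.78
ee_pos: [0.431, 0.2138, 0.2397]
eef_rot: [0.707, 0.031, -0.029, -0.705]
ft_force: [1.7, -0.9, -0.1]
width: 0.0782
```

```bash
python3 - <<'E'
from h import *
from bench import vision
st()
a=vision.camera("scene")["pixels"];b=vision.camera("top")["pixels"]
cv2.imwrite("pics/s8.png",a);cv2.imwrite("pics/t8.png",b)
k=cv2.resize(a[165:325,255:445],None,fx=3.5,fy=3.5,interpolation=cv2.INTER_CUBIC);cv2.imwrite("pics/s8c.png",cv2.convertScaleAbs(k,alpha=1.6))
E
```

```text
t 29.78 p [0.431  0.2138 0.2397] yaw x 4.87 deg ydir [ 0.0019 -0.0028 -1.    ] F [ 1.65 -0.94 -0.06] w 0.0782 q [ 0.23  0.05 -0.8   1.77  0.04  1.34 -0.5 ]
```

View pics/s8c.png

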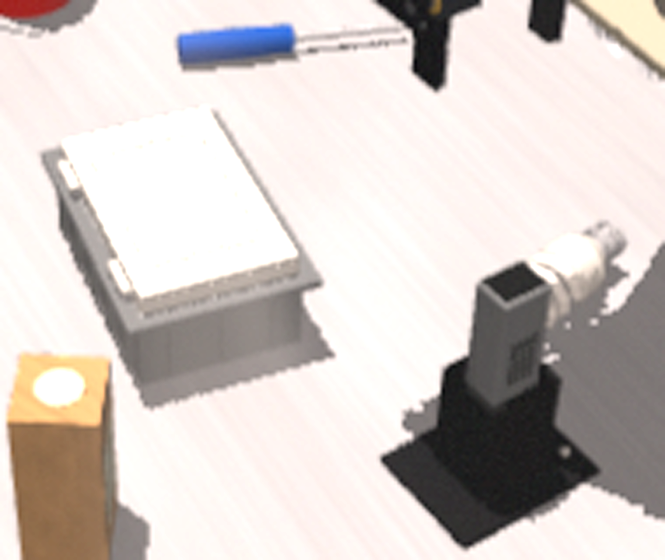

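View pics/t8.png

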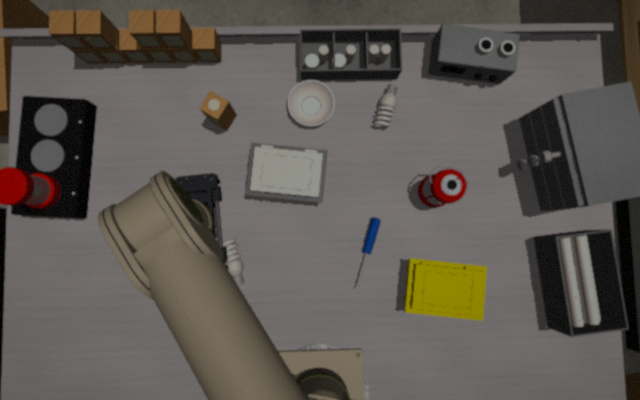

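The crop shows the probe upright in its stand at (515,330) and the lid shut at (180,205). In the top view the bystanders are at their starting pixels and the gripper is clear, so I'm handing in.

```bash
python3 -c "
from bench import r
print(r.close_job())"
```

```text
the job is handed in; nothing more can be done
None
```

I shut the lid, ran the probe tip round the whole joint and set the probe back upright in its stand. I handed the job in at about 30 s of the 72 s allowed; no verdict is given.

- **Lid:** it stopped solidly at z = 0.078 m with about 8.5 N on the fingers. The last pictures still show it shut.
- **Trace:** the tip went from the left hinge end round the front to the right hinge end at about 35 mm/s, about 31–33 mm/s at the corners. By the readings it stayed about 4 mm above the ledge and 6–7 mm outside the joint. The arm also stood still for 0.05–0.1 s at a few points while I took check pictures.
- **Contact:** wrist readings during the trace showed no clear contact beyond the probe's weight and noise.
- **Putting back:** the probe came down at the same height it was taken from, with 6.6 N of contact before release. The final pictures show it upright.
- **Other things:** they sit at their starting places in the final top view, except that the arm partly hid the bulb beside the stand. The scene view shows that bulb in place.

**What is less certain:** the box position is good to about 1 mm, because the two cameras disagreed by roughly half a pixel. The arm hid most of the box from the top camera during the trace, so the right side was checked mainly in the scene view.

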